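# Seat the prism shell in its assembly fixture

## Robot

A 6-joint arm with a two-finger parallel gripper is mounted at the origin on the work surface. World frame = base frame: x ahead of the robot, y to its left, z up, the work surface at z = 0. Lengths are in m, angles in rad, forces in N, time in s.
With the tool pointing down it reaches from about 0.225 to 0.875 m from the base axis. Payload 3.4 kg.
Tool frame: the origin (TCP) lies between the finger pads; the fingertips stand 11 mm ahead of it and the grasp point (between the pads) lies 8 mm behind it (tips_ahead is the distance from the TCP to the fingertips, in m); z points along the fingers, x is the direction in which the jaws open and shut, and the axes are right-handed (so a half turn about z gives the same grasp; the last joint's range is limited). The gripper opens to 85 mm and grips with 20 to 120 N. Pads are 22 mm wide; open, the fingers measure 114 mm over their backs; the gripper's body (76 mm by 85 mm) begins 54 mm behind the grasp point. The pads swing forward as they close: fully open they stand 13 mm farther back than shut.
Start: joints at [1.167, 0.276, 1.505, -0, 1.361, -0.121], TCP at [0.16, 0.552, 0.242] pointing down, gripper open.
Joint ranges: [-2.89, 2.89], [-0.75, 2.08], [0.22, 2.7], [-1.18, 4.32], [0.11, 2.71], [-2.7, 2.7]. Speed limits (rad/s): [2.57, 2.57, 3.14, 3.14, 3.14, 3.14].

## Interface

Orientations are given as a unit quaternion [w, x, y, z].
In Python, from rig import get_state, get_image, sign_off, masks_of, tips_ahead gives the robot as it stands.
- The arm moves only by the tool play_rows, never from a script. Its argument "series" is a list of rows, each an object of numbers: "fingers": the closure, from -1 (fully open) to 1 (shut); "dx", "dy", "dz": the shift along the world's x, y, z in mm; "turn": the turn about the world's z in rad. A call has 1 to 20 rows; each row shifts and turns the pose as measured when the row begins; what a row does not reach is not made up. A row lasts 1/12 s, in which the tool goes at most 41.7 mm and 7.16 degrees, less where a joint would pass 70% of its speed; a pose out of reach is approached as far as the arm can. A call with a gripper value outside its range is refused whole. The fingers move at their own pace and stop on an object; "squeeze" is the grip in N (left out, the last holds). Time passes only in rows, so rows that do not move let the fingers close. It gives the time, the measured TCP pose, the force and the opening at its end, in the units of the state.
- get_state(): the state, without advancing time (a new reading comes with each control period).
- get_image(name): name is "side" or "top"; returns a dict with "pixels" (420x560x3 uint8, red, green, blue), "vfov" (degrees; the focal length in pixels is half the picture's height over the tangent of half this angle, whatever the lens; pixels are square), "cx", "cy" (the principal point, pixels), "rvec" (rotation vector, rad) and "tvec" (3), from world to camera coordinates, as OpenCV has them. Camera axes: x right, y down, z forward; pixel columns grow to the right and rows downward; lengths in m; the calibration is good to about 2 mm. A picture is of the moment at which its call begins. There is no depth.
- sign_off(): hands the job in, once; it reports no verdict.
Trained networks look in a picture, given as the dict that the camera call returned (one of the last four; its "shot" number tells which), for a name from the list of things; names that differ only in an ending like _2 or _b are one class to them, and where a whole thing is asked for, a point or a joint stands for the part that bears it (a point fixed in the world has none). Each returns a list of dicts, best first, with "p" (0 to 1); they miss things now and then, are a little off and sometimes report something else, mostly with a low value. They report only what shows in the picture. A call takes as long as a camera call. They do not tell look-alikes from the thing itself.
- masks_of(picture, label): "region" (420x560 bool, what is visible of it) and "xy" ([column, row] in pixels, amid what is visible of it).
The state is a dict: "clock": time; "qpos": joint angles; "qd": joint speeds; "effort": joint torques, N m; "position": TCP position; "ee_rot": TCP orientation; "contact_force": force on the tool from outside, world axes, zero at the start; "moment": the same for the moment, N m; "width": finger opening in m.
Only numpy, scipy, OpenCV 4.12 (cv2) and the standard library are available. Lean on these libraries where they do the work, as an engineer would, in place of code of your own. Each camera call takes 0.05 s, during which the arm holds its last target. There are 200 camera calls.

## Task

Take the black prism shell with the orange ring out of its tray lane and change your grip on the cork pad: stand the shell there, let go, and take it again by its other pair of sides. Then lower it (do not drop it) into the pocket of the aluminium fixture between the two blue blocks, so that it sits fully home, flat and square, ring upwards, and let go. Leave the two silver-ringed shells and the other loose things on the bench where they are.

Things in the scene. Friction and masses are not known exactly. Their poses are not given: they have to be found in the camera images.
- shell: the part to seat: black prism shell, 64 long (x) x 44 wide (y) x 46 high (z) mm, 150 to 280 g, orange ring on its flat top (flush, no grip). Upright corners notched 6 (x) x 8 (y) mm: flat end faces 28 mm wide, flat side faces 52 mm long. Starts upright in one of three tray lanes, x along the lane. Origin: centre of its underside. Half a turn about z makes no difference.
- shell_b: a bystander: the same shell with a silver ring, in another lane. Origin: centre of its underside.
- shell_c: a bystander: the same shell with a silver ring, in another lane. Origin: centre of its underside.
- tray: fixed wooden tray left or right of the pad: base board 150 (x) x 182 (y) x 6 mm, four upright dividers 56 long (x), 8 thick, 46 high (level with the shells). Three lanes 47 wide along x, at y = -55, 0, +55 mm, open at both ends, where the shells stick out 0 to 8 mm. No finger fits between shell and divider: only the end faces can be taken. Origin: centre of underside on the bench.
- pad: fixed cork pad, 110 x 110 x 3 mm, between tray and fixture: the clear place to stand the shell on and change the grip. Origin: centre of the underside on the bench.
- pad_top (a point): centre of the cork pad's upper face, 3 mm above the bench
- fixture: fixed aluminium fixture, across the pad from the tray: plate 150 (x) x 120 (y) x 12 mm with the pocket in its middle, see seat. Past each end of the pocket stands a blue block 18 (x) x 38 (y) mm, 56 mm above the pocket floor, 76 mm apart face to face: no room for a finger at a seated shell's ends. Its long sides are open above the rims. Origin: centre of underside on the bench.
- seat (a point): centre of the pocket floor, 12 mm above the bench, x along the pocket's length, z up: where the shell's origin belongs, shell x along pocket x. Steel rims all round, 14 mm high (10 mm upright, then a 4 mm 45-degree lead-in; side rims 12 mm thick), 1.5 mm clearance per side, and 8 mm high corner keys for the shell's notches.
- barrel_a: a bystander: black barrel, 40 mm diameter, 105 mm tall, standing loose behind the pad. Origin: centre of its underside.
- barrel_b: a bystander: the same kind of barrel, standing loose. Origin: centre of its underside.
- bottle: a bystander: brown bottle with a blue cap, 60 mm diameter, 130 mm tall, standing loose at the back. Origin: centre of its underside.
- jar: a bystander: white jar with a black lid, 56 mm diameter, 75 mm tall, standing loose at the back. Origin: centre of its underside.
- driver: a bystander: screwdriver with a red handle lying loose on the bench on the robot's side of the pad. Origin: under its middle.
There are look-alikes about, which are no part of the job. What is shaped like the shell but red or turquoise is not meant.

How it is judged:
By the outcome, as a careful person would: the job done as asked, in the order asked, and still so for the second after the job is handed in, with the robot touching nothing.
It also fails if it takes over 58 s, if anything falls off the work surface, if the arm or the gripper's body presses on something with over 40 N, if the wrist force passes 120 N, or if a joint passes its speed limit or range.

## Working session

There is one attempt and no reset: what is moved stays moved. The work goes in short steps, Python scripts to look and compute and a tool call to move; the robot and the scene stay as the last step left them, time stands still between calls to the robot, and variables do not carry over. Pictures are saved under pics/ and viewed, about 8 in all and at most 12, crops included, and the job is handed in when it is done.

Besides the shell and the picture viewer there is one more tool, called after "Call:" by a JSON object that holds its "op" and its "data". play_rows: Moves the arm, as the interface text tells. Its arguments: {"type":"object","properties":{"series":{"type":"array"},"squeeze":{"type":"number"}},"required":["series"]}

```bash
mkdir -p pics; ls
cat > h.py <<'E'
import numpy as np, cv2
from rig import *
def cam(im):
    H=im["pixels"].shape[0]; f=H/2/np.tan(np.radians(im["vfov"])/2)
    K=np.array([[f,0,im["cx"]],[0,f,im["cy"]],[0,0,1.]])
    return K,np.array(im["rvec"],float),np.array(im["tvec"],float)
def proj(im,P):
    K,r,t=cam(im); return cv2.projectPoints(np.atleast_2d(np.array(P,float)),r,t,K,None)[0][:,0]
def unproj(im,px,z):
    K,r,t=cam(im); R=cv2.Rodrigues(r)[0]; px=np.atleast_2d(np.array(px,float))
    d=np.c_[px,np.ones(len(px))]@np.linalg.inv(K).T@R; c=-R.T@t
    return c+d*((z-c[2])/d[:,2])[:,None]
def save(im,name,box=None,s=1):
    p=im["pixels"][:,:,::-1]
    if box: p=p[box[1]:box[3],box[0]:box[2]]
    cv2.imwrite("pics/"+name,cv2.resize(p,None,fx=s,fy=s,interpolation=cv2.INTER_CUBIC))
E
python3 - <<'E'
from h import *
print(get_state())
a=get_image("top");b=get_image("side")
save(a,"top0.png",s=1.4);save(b,"side0.png",s=1.4)
for im in(a,b):
    K,r,t=cam(im);print(K[0,0],im["cx"],im["cy"],-cv2.Rodrigues(r)[0].T@t,[k for k in im])
    for n in("shell","tray","pad","fixture"):
        for m in masks_of(im,n):
            print(n,round(m["p"],2),m["xy"],m["region"].sum())
E
```

```text
pics
{'clock': 0.0, 'qpos': array([ 1.16696497e+00,  2.76575974e-01,  1.50614494e+00,  2.54082255e-05,
        1.36072262e+00, -1.21008767e-01]), 'qd': array([-0.00038827,  0.00034649,  0.00193918, -0.00095036,  0.00029788,
        0.00237475]), 'effort': array([ 2.88732363e-04, -4.16790104e+01, -2.45799297e+01, -2.22072958e-05,
        1.13743823e-02, -5.04108073e-06]), 'position': array([0.16025798, 0.55167087, 0.24144585]), 'ee_rot': array([ 4.51461111e-04,  7.99709706e-01,  6.00386150e-01, -8.07947102e-04]), 'contact_force': array([0.17009255, 0.41437746, 0.26723531]), 'moment': array([0.03056701, 0.01113099, 0.05687424]), 'width': 0.08548989077077596}
394.38180936774273 275.08270676076154 213.07400677809358 [ 0.40171255 -0.04663152  0.86989207] ['pixels', 'vfov', 'cx', 'cy', 'rvec', 'tvec', 'shot']
shell 0.95 [416.4, 168.5] 708
shell 0.88 [447.2, 268.2] 777
shell 0.77 [394.7, 235.9] 627
shell 0.7 [368.2, 239.7] 687
shell 0.65 [346.3, 241.4] 653
shell 0.58 [437.6, 213.6] 849
tray 0.67 [357.3, 249.3] 3905
pad 0.91 [246.0, 222.2] 2469
fixture 0.58 [128.4, 246.4] 3844
512.6209558557642 280.7327835481421 204.46882097956842 [ 0.40563711 -0.93769165  1.1252815 ] ['pixels', 'vfov', 'cx', 'cy', 'rvec', 'tvec', 'shot']
shell 0.86 [348.4, 315.5] 686
shell 0.83 [258.3, 348.7] 627
shell 0.81 [265.7, 257.9] 414
shell 0.78 [273.1, 279.1] 455
shell 0.77 [305.5, 339.0] 679
shell 0.76 [280.1, 294.3] 470
shell 0.59 [211.0, 299.2] 612
tray 0.77 [262.8, 294.2] 2601
pad 0.6 [275.4, 206.9] 1089
fixture 0.91 [246.0, 142.9] 1296
```

View pics/top0.png

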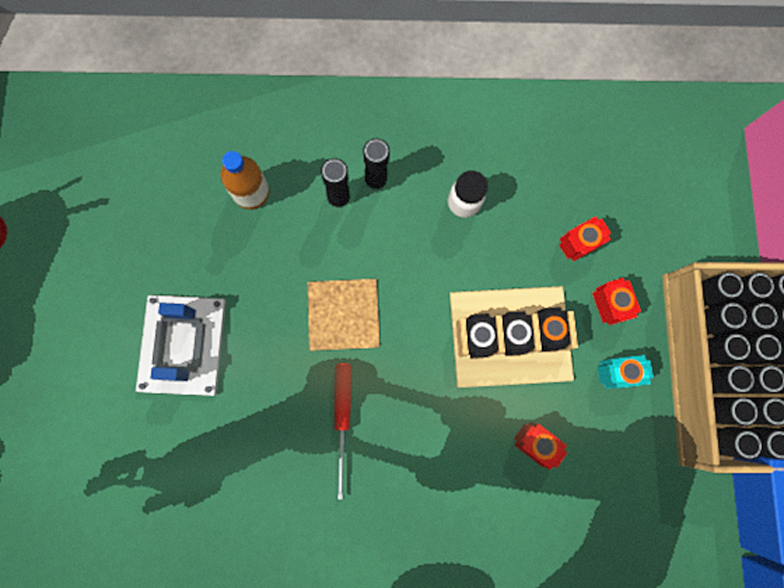

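View pics/side0.png

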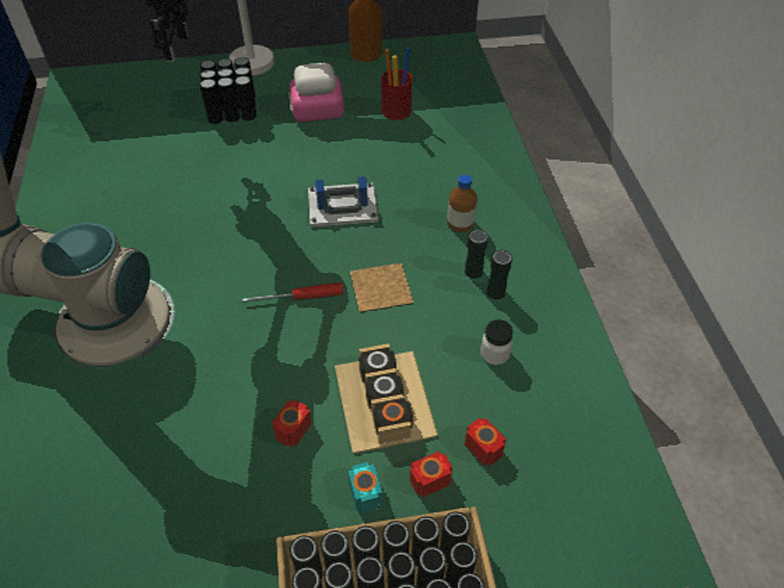

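The candidates with an orange ring on a shell shape in the top view (zoomed pixels) are black (554,328), red (590,235), (622,299) and (544,446), and turquoise (632,371). Only the black one, in the tray's right lane, fits: it is black, has an orange ring and stands in a tray lane. I'll confirm with a crop and measure.

```bash
cat > m1.py <<'E'
from h import *
a=get_image("top");b=get_image("side")
def best(im,n): return masks_of(im,n)[0]["region"].astype(np.uint8)
def colr(im,lo,hi,box):
    hsv=cv2.cvtColor(im["pixels"],cv2.COLOR_RGB2HSV); m=cv2.inRange(hsv,lo,hi)
    k=np.zeros_like(m);k[box[1]:box[3],box[0]:box[2]]=1
    return m*k
def rect(im,n,z):
    m=best(im,n); c=max(cv2.findContours(m,0,2)[0],key=cv2.contourArea)
    P=unproj(im,c[:,0],z)[:,:2].astype(np.float32)*1000
    r=cv2.minAreaRect(cv2.convexHull(P)); return [np.round(x,1) for x in r]
for nm,im in(("top",a),("side",b)):
    print(nm,"tray",rect(im,"tray",.006),"pad",rect(im,"pad",.003),"fix",rect(im,"fixture",.012))
boxes={"top":((380,220,410,250),(100,210,145,277)),"side":((268,283,296,306),(222,120,270,150))}
for nm,im in(("top",a),("side",b)):
    o,f=boxes[nm]
    m=colr(im,(3,110,90),(22,255,255),o); ys,xs=np.nonzero(m); 
    (cx,cy),_,_=cv2.fitEllipse(cv2.convexHull(np.c_[xs,ys].astype(np.float32)))
    print(nm,"ring",len(xs),(cx,cy),unproj(im,[[cx,cy]],.052)*1000)
    m=colr(im,(105,120,40),(125,255,255),f)
    n,l,s,c=cv2.connectedComponentsWithStats(m)
    print([(tuple(np.round(c[i],1)),s[i].tolist()) for i in range(1,n) if s[i,4]>15])
cv2.imwrite("pics/x.png",0*a["pixels"])
A=cv2.resize(a["pixels"][195:285,90:170],None,fx=4.4,fy=4.4,interpolation=2)
B=cv2.resize(a["pixels"][195:285,315:415],None,fx=4.4,fy=4.4,interpolation=2)
cv2.imwrite("pics/crop1.png",np.hstack([A,B])[:,:,::-1])
E
python3 m1.py
```

```text
Traceback (most recent call last):
  File "m1.py", line 13, in <module>
    print(nm,"tray",rect(im,"tray",.006),"pad",rect(im,"pad",.003),"fix",rect(im,"fixture",.012))
                                               ~~~~^^^^^^^^^^^^^^^
  File "m1.py", line 9, in rect
    m=best(im,n); c=max(cv2.findContours(m,0,2)[0],key=cv2.contourArea)
  File "m1.py", line 3, in best
    def best(im,n): return masks_of(im,n)[0]["region"].astype(np.uint8)
                           ~~~~~~~~~~~~~~^^^
IndexError: list index out of range
```

```bash
python3 - <<'E'
s=open('m1.py').read()
s=s.replace('    m=best(im,n); c=max','    q=masks_of(im,n)\n    if not q: return None\n    m=q[0]["region"].astype(np.uint8); c=max')
open('m1.py','w').write(s)
E
python3 m1.py
```

```text
top tray [array([ 496.6, -273.1]), array([151.9, 196.7]), np.float64(4.2)] pad [array([530.4,  -1.8]), array([113.7, 113.9]), np.float64(2.9)] fix [array([480.7, 246. ]), array([121.5, 149.2]), np.float64(87.4)]
side tray [array([ 499. , -269.4]), array([150.5, 185. ]), np.float64(3.4)] pad [array([533. ,  -3.5]), array([110.1, 111.8]), np.float64(3.0)] fix None
top ring 320 (394.9497985839844, 235.93365478515625) [[ 500.13562011 -318.75037952   52.        ]]
[((np.float64(125.5), np.float64(221.8)), [113, 217, 26, 11, 228]), ((np.float64(118.7), np.float64(266.7)), [108, 262, 26, 10, 185])]
side ring 208 (280.3793640136719, 294.2378845214844) [[ 507.0127015  -324.21004717   52.        ]]
[((np.float64(258.4), np.float64(131.8)), [256, 126, 6, 14, 53]), ((np.float64(228.1), np.float64(133.7)), [225, 129, 7, 13, 52])]
```

View pics/crop1.png

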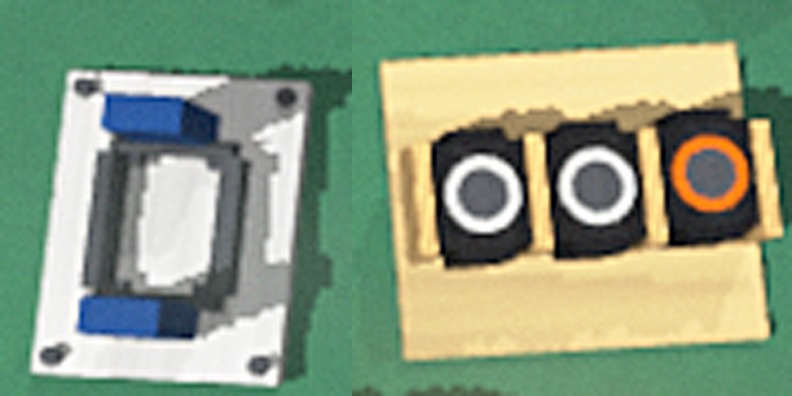

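The crop confirms it: the orange-ringed black shell stands in the right lane, at crop (708,172), which is about (395,236) in the full picture. The fixture is on the left of the crop, with its blocks at (155,118) and (135,315). I'll move above the tray now.

Call:
{"op": "play_rows", "data": {"series": [{"fingers": -1,"dx": 15,"dy": -35,"dz": 0,"turn": -0.08},{"fingers": -1,"dx": 15,"dy": -35,"dz": 0,"turn": -0.08},{"fingers": -1,"dx": 15,"dy": -35,"dz": 0,"turn": -0.08},{"fingers": -1,"dx": 15,"dy": -35,"dz": 0,"turn": -0.08},{"fingers": -1,"dx": 15,"dy": -35,"dz": 0,"turn": -0.08},{"fingers": -1,"dx": 15,"dy": -35,"dz": 0,"turn": -0.08},{"fingers": -1,"dx": 15,"dy": -35,"dz": 0,"turn": -0.08},{"fingers": -1,"dx": 15,"dy": -35,"dz": 0,"turn": -0.08},{"fingers": -1,"dx": 15,"dy": -35,"dz": 0,"turn": -0.08},{"fingers": -1,"dx": 15,"dy": -35,"dz": 0,"turn": -0.08},{"fingers": -1,"dx": 15,"dy": -35,"dz": 0,"turn": -0.08},{"fingers": -1,"dx": 15,"dy": -35,"dz": 0,"turn": -0.08},{"fingers": -1,"dx": 15,"dy": -35,"dz": 0,"turn": -0.08},{"fingers": -1,"dx": 15,"dy": -35,"dz": 0,"turn": -0.08},{"fingers": -1,"dx": 15,"dy": -35,"dz": 0,"turn": -0.08},{"fingers": -1,"dx": 15,"dy": -35,"dz": 0,"turn": -0.02},{"fingers": -1,"dx": 15,"dy": -35,"dz": 0,"turn": 0},{"fingers": -1,"dx": 15,"dy": -35,"dz": 0,"turn": 0},{"fingers": -1,"dx": 15,"dy": -35,"dz": 0,"turn": 0},{"fingers": -1,"dx": 15,"dy": -35,"dz": 0,"turn": 0}]}}

```text
clock: 2.77
position: [0.4638, -0.1741, 0.2456]
ee_rot: [-0.0, 1.0, 0.008, 0.011]
contact_force: [0.9, 1.8, -0.3]
width: 0.0856
```

```bash
cat > m2.py <<'E'
from h import *
from scipy.optimize import least_squares
import rig
print("tips",rig.tips_ahead)
a=get_image("top");b=get_image("side")
def ring(im,box):
    h=cv2.cvtColor(im["pixels"],cv2.COLOR_RGB2HSV); m=cv2.inRange(h,(5,190,90),(18,255,255))
    k=np.zeros_like(m);k[box[1]:box[3],box[0]:box[2]]=1; m*=k
    ys,xs=np.nonzero(m); (cx,cy),ax,_=cv2.fitEllipse(cv2.convexHull(np.c_[xs,ys].astype(np.float32)))
    return (cx,cy),len(xs),ax
for im,bx in((a,(378,218,412,252)),(b,(265,280,298,308))):
    try:
        c,n,ax=ring(im,bx);print("ring",np.round(c,1),n,np.round(ax,1),np.round(unproj(im,[c],.052)*1000,1))
    except Exception as e: print(e)
print(get_state()["position"],get_state()["ee_rot"])
save(a,"top1.png",(90,150,450,330),2.2);save(b,"side1.png",(150,90,370,330),2.4)
# blue block corner crops for fixture
E
python3 m2.py
python3 - <<'E'
import cv2
from h import *
im=get_image("side"); save(im,"fixs.png",(210,115,280,170),8)
im=get_image("top"); save(im,"fixt.png",(92,205,165,285),7)
a=cv2.imread("pics/fixs.png");b=cv2.imread("pics/fixt.png");print(a.shape,b.shape)
E
```

```text
tips 0.011
OpenCV(4.12.0) /io/opencv/modules/imgproc/src/shapedescr.cpp:356: error: (-215:Assertion failed) n >= 0 && (depth == CV_32F || depth == CV_32S) in function 'fitEllipseNoDirect'

ring [280.4 293.7] 48 [12.6 13.6] [[ 507.2 -322.7   52. ]]
[ 0.46616085 -0.17783374  0.24520697] [0.00170142 0.99990951 0.00629538 0.01176654]
(440, 560, 3) (560, 511, 3)
```

Call:
{"op": "play_rows", "data": {"series": [{"fingers": -1,"dx": 9,"dy": -34,"dz": -10,"turn": 0.02},{"fingers": -1,"dx": 9,"dy": -34,"dz": -10,"turn": 0.02},{"fingers": -1,"dx": 9,"dy": -34,"dz": -20,"turn": 0.01},{"fingers": -1,"dx": 9,"dy": -34,"dz": -30,"turn": 0},{"fingers": -1,"dx": 2,"dy": -5,"dz": -20,"turn": 0},{"fingers": -1}]}}

```text
invalid input at $.series[5]: expected keys fingers, dx, dy, dz, turn
```

```bash
cat > fit.py <<'E'
from h import *
from scipy.optimize import minimize
def hull(im,P):
    m=np.zeros((1680,2240),np.uint8); c=cv2.convexHull(((proj(im,P)+.5)*4).astype(np.float32)).astype(np.int32)
    cv2.fillConvexPoly(m,c,1); return m
def boxpts(x0,x1,y0,y1,z0,z1): return np.array([[x,y,z] for x in(x0,x1) for y in(y0,y1) for z in(z0,z1)])
def place(P,p):
    c,s=np.cos(p[2]),np.sin(p[2]); return P@np.array([[c,s,0],[-s,c,0],[0,0,1]])+[p[0],p[1],0]
BL=[boxpts(s*.038,s*.056,-.019,.019,.012,.068) for s in(1,-1)]
def fitfix(im,mask,p0):
    M=cv2.resize(mask,(2240,1680),interpolation=0)
    def cost(q):
        p=[q[0]/1000,q[1]/1000,q[2]/100]
        H=np.zeros_like(M)
        for B in BL: H|=hull(im,place(B,p))
        return 1-(H&M).sum()/(H|M).sum()
    return minimize(cost,[p0[0]*1000,p0[1]*1000,p0[2]*100],method="Nelder-Mead",options=dict(initial_simplex=np.array([p0[0]*1000,p0[1]*1000,p0[2]*100])+np.array([[0,0,0],[6,0,0],[0,6,0],[0,0,4]]),maxiter=70))
if __name__=="__main__":
    s=get_state();print(s["position"],s["ee_rot"])
    for n,bx in(("top",(95,205,165,285)),("side",(210,115,280,170))):
        im=get_image(n); h=cv2.cvtColor(im["pixels"],cv2.COLOR_RGB2HSV)
        m=cv2.inRange(h,(100,110,20),(130,255,255))//255; k=np.zeros_like(m);k[bx[1]:bx[3],bx[0]:bx[2]]=1
        r=fitfix(im,m*k,(.481,.246,-.045)); print(n,r.x,r.fun)
    save(im,"side2.png",(200,120,360,330),2.8)
E
python3 fit.py
```

```text
[ 0.46346511 -0.17279754  0.24493424] [-6.83815140e-04  9.99919383e-01  7.65674603e-03  1.01061811e-02]
top [482.36423513 249.83544004  -5.70925791] 0.22264561785519865
side [479.09285123 248.64488757  -3.38602329] 0.8949037372593431
```

View pics/side2.png

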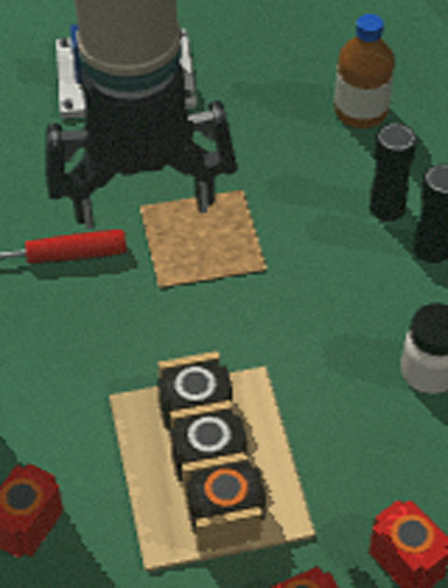

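Call:
{"op": "play_rows", "data": {"series": [{"fingers": -1,"dx": 9,"dy": -34,"dz": -10,"turn": 0.02},{"fingers": -1,"dx": 9,"dy": -34,"dz": -10,"turn": 0.02},{"fingers": -1,"dx": 9,"dy": -34,"dz": -20,"turn": 0.01},{"fingers": -1,"dx": 9,"dy": -34,"dz": -30,"turn": 0},{"fingers": -1,"dx": 2,"dy": -10,"dz": -20,"turn": 0},{"fingers": -1,"dx": 0,"dy": 0,"dz": 0,"turn": 0}]}}

```text
clock: 3.57
position: [0.5016, -0.3091, 0.1592]
ee_rot: [0.0, 0.999, 0.043, 0.014]
contact_force: [-1.0, 1.6, -0.0]
width: 0.0855
```

```bash
cat > st.py <<'E'
from h import *
from scipy.spatial.transform import Rotation as R
P=[];T=[]
s=get_state(); q=s["ee_rot"]; M=R.from_quat([q[1],q[2],q[3],q[0]]).as_matrix()
print("pos",np.round(s["position"]*1000,1),"yaw x",np.round(np.arctan2(M[1,0],M[0,0]),4),"toolz",np.round(M[:,2],4),"F",np.round(s["contact_force"],1),"w",round(s["width"]*1000,1),"t",s["clock"],"q",np.round(s["qpos"],2))
E
python3 st.py
python3 - <<'E'
from fit import *
im=get_image("side"); h=cv2.cvtColor(im["pixels"],cv2.COLOR_RGB2HSV)
m=cv2.inRange(h,(100,110,20),(130,255,255))//255; k=np.zeros_like(m);k[115:170,210:280]=1
for p0 in((.481,.246,-.045),(.481,.255,-.03)):
    r=fitfix(im,m*k,p0); print(r.x,r.fun,(m*k).sum())
save(im,"side3.png",(170,110,330,330),2.6)
im=get_image("top"); 
import os
save(im,"top3.png",(80,150,440,330),2.1)
E
python3 st.py
```

```text
pos [ 501.6 -309.1  159.2] yaw x 0.0869 toolz [ 2.880e-02  7.000e-04 -9.996e-01] F [-1.   1.6 -0. ] w 85.5 t 3.5667 q [-0.68  0.34  1.62  0.02  1.15 -0.78]
[483.39543562 248.66718345  -4.25116693] 0.6698176907494936 92
[484.49614198 262.27700617  -5.22067901] 0.663536417773706 92
pos [ 502.6 -308.2  162.6] yaw x 0.0879 toolz [ 0.0324 -0.0011 -0.9995] F [-0.7  0.4  0.8] w 85.4 t 3.6667 q [-0.68  0.34  1.62  0.02  1.16 -0.78]
```

View pics/side3.png

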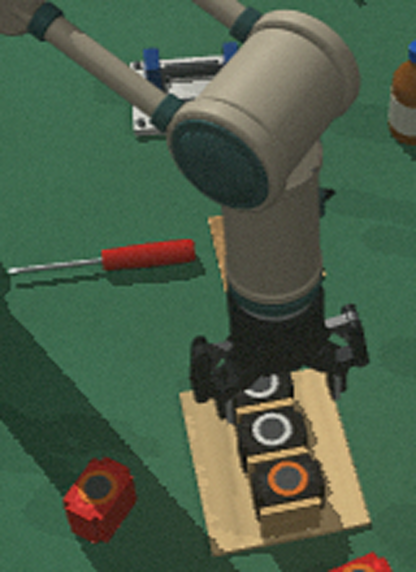

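Call:
{"op": "play_rows", "data": {"series": [{"fingers": -1,"dx": 0,"dy": -4,"dz": 0,"turn": -0.01},{"fingers": -1,"dx": 0,"dy": -4,"dz": 0,"turn": -0.01},{"fingers": -1,"dx": 0,"dy": -4,"dz": 0,"turn": 0}]}}

```text
clock: 3.92
position: [0.5036, -0.3162, 0.1676]
ee_rot: [0.002, 0.999, 0.036, 0.018]
contact_force: [-0.3, -0.4, -0.6]
width: 0.0854
```

```bash
python3 st.py; python3 -c "
from rig import get_image
get_image('side')"; python3 st.py;python3 -c "
from rig import get_image
get_image('side')"; python3 st.py
```

```text
pos [ 503.6 -316.2  167.6] yaw x 0.0714 toolz [ 0.0366 -0.0035 -0.9993] F [-0.3 -0.4 -0.6] w 85.4 t 3.9167 q [-0.69  0.34  1.61  0.02  1.17 -0.77]
pos [ 503.9 -317.3  167.8] yaw x 0.0713 toolz [ 0.0374 -0.0048 -0.9993] F [ 0.4 -0.4 -0.2] w 85.2 t 3.9667 q [-0.69  0.34  1.61  0.02  1.17 -0.77]
pos [ 503.7 -317.2  167.5] yaw x 0.0709 toolz [ 0.0371 -0.0043 -0.9993] F [-0.6  0.1 -0. ] w 85.4 t 4.0167 q [-0.69  0.34  1.61  0.02  1.17 -0.77]
```

Call:
{"op": "play_rows", "data": {"series": [{"fingers": -1,"dx": 1,"dy": -4,"dz": -25,"turn": 0},{"fingers": -1,"dx": 0,"dy": 0,"dz": -25,"turn": 0},{"fingers": -1,"dx": 0,"dy": 0,"dz": -25,"turn": 0}]}}

```text
clock: 4.27
position: [0.5098, -0.3243, 0.1003]
ee_rot: [0.01, 0.999, 0.036, 0.026]
contact_force: [0.9, 0.9, -0.5]
width: 0.0853
```

```bash
python3 st.py; python3 -c "
from rig import get_image
get_image('side')"; python3 st.py;python3 -c "
from rig import get_image
get_image('side')"; python3 st.py
```

```text
pos [ 509.8 -324.3  100.3] yaw x 0.0725 toolz [ 0.0533 -0.0172 -0.9984] F [ 0.9  0.9 -0.5] w 85.3 t 4.2667 q [-0.69  0.4   1.69  0.02  0.99 -0.78]
pos [ 506.8 -322.    94.8] yaw x 0.0722 toolz [ 0.0452 -0.0106 -0.9989] F [-1.3  0.8 -2.5] w 85.2 t 4.3167 q [-0.69  0.41  1.7   0.02  0.99 -0.78]
pos [ 506.5 -321.8   96.3] yaw x 0.0721 toolz [ 0.0442 -0.0098 -0.999 ] F [-1.   0.3 -0.4] w 85.1 t 4.3667 q [-0.69  0.41  1.7   0.02  1.   -0.78]
```

Call:
{"op": "play_rows", "data": {"series": [{"fingers": -1,"dx": 0,"dy": 0,"dz": 0,"turn": 0}]}}

```text
clock: 4.45
position: [0.5067, -0.3218, 0.0968]
ee_rot: [0.006, 0.999, 0.036, 0.022]
contact_force: [-0.5, -0.4, 1.0]
width: 0.0853
```

```bash
python3 st.py
```

```text
pos [ 506.7 -321.8   96.8] yaw x 0.0722 toolz [ 0.0442 -0.0098 -0.999 ] F [-0.5 -0.4  1. ] w 85.3 t 4.45 q [-0.69  0.41  1.7   0.02  1.   -0.78]
```

Call:
{"op": "play_rows", "data": {"series": [{"fingers": -1,"dx": 0,"dy": 0,"dz": 0,"turn": 0}]}}

```text
clock: 4.53
position: [0.5069, -0.3218, 0.0977]
ee_rot: [0.006, 0.999, 0.036, 0.022]
contact_force: [-0.0, 0.4, -0.1]
width: 0.0856
```

```bash
python3 st.py
```

```text
pos [ 506.9 -321.8   97.7] yaw x 0.0723 toolz [ 0.0446 -0.0099 -0.999 ] F [-0.   0.4 -0.1] w 85.6 t 4.5333 q [-0.69  0.41  1.7   0.02  1.   -0.78]
```

Call:
{"op": "play_rows", "data": {"series": [{"fingers": -1,"dx": 0,"dy": 0,"dz": 40,"turn": 0},{"fingers": -1,"dx": 0,"dy": 0,"dz": 40,"turn": 0},{"fingers": -1,"dx": 0,"dy": 0,"dz": 40,"turn": 0},{"fingers": -1,"dx": 0,"dy": 0,"dz": 40,"turn": 0},{"fingers": -1,"dx": 0,"dy": 0,"dz": 0,"turn": 0},{"fingers": -1,"dx": 0,"dy": 0,"dz": 0,"turn": 0}]}}

```text
clock: 5.03
position: [0.5066, -0.3209, 0.2737]
ee_rot: [0.009, 0.999, 0.036, 0.026]
contact_force: [-0.1, -0.9, -2.4]
width: 0.0851
```

```bash
python3 st.py
```

```text
pos [ 506.6 -320.9  273.7] yaw x 0.0731 toolz [ 0.0525 -0.0161 -0.9985] F [-0.1 -0.9 -2.4] w 85.1 t 5.0333 q [-0.69  0.27  1.44  0.02  1.38 -0.77]
```

Call:
{"op": "play_rows", "data": {"series": [{"fingers": -1,"dx": 0,"dy": 0,"dz": -40,"turn": 0},{"fingers": -1,"dx": 0,"dy": 0,"dz": 0,"turn": 0},{"fingers": -1,"dx": 0,"dy": 0,"dz": 0,"turn": 0}]}}

```text
clock: 5.28
position: [0.5068, -0.3207, 0.2381]
ee_rot: [0.012, 0.999, 0.036, 0.029]
contact_force: [1.3, -0.8, 0.7]
width: 0.0856
```

```bash
python3 st.py
```

```text
pos [ 506.8 -320.7  238.1] yaw x 0.0737 toolz [ 0.0597 -0.0218 -0.998 ] F [ 1.3 -0.8  0.7] w 85.6 t 5.2833 q [-0.69  0.28  1.51  0.02  1.29 -0.77]
```

Call:
{"op": "play_rows", "data": {"series": [{"fingers": -1,"dx": 0,"dy": 0,"dz": 30,"turn": 0}]}}

```text
clock: 5.37
position: [0.5031, -0.3178, 0.2621]
ee_rot: [0.007, 0.999, 0.036, 0.024]
contact_force: [-0.2, -0.8, -1.3]
width: 0.085
```

```bash
cat > w.py <<'E'
import sys
from rig import get_image
exec(open('st.py').read())
for _ in range(int(sys.argv[1])): get_image("top")
exec(open('st.py').read())
E
python3 w.py 4
```

```text
pos [ 503.1 -317.8  262.1] yaw x 0.0731 toolz [ 0.0475 -0.0119 -0.9988] F [-0.2 -0.8 -1.3] w 85.0 t 5.3667 q [-0.69  0.27  1.46  0.02  1.36 -0.77]
pos [ 508.1 -321.8  270.7] yaw x 0.0739 toolz [ 0.0636 -0.0252 -0.9977] F [ 0.3  1.6 -1.7] w 85.5 t 5.5667 q [-0.69  0.27  1.45  0.02  1.36 -0.77]
```

Call:
{"op": "play_rows", "data": {"series": [{"fingers": -1,"dx": 0,"dy": 0,"dz": 10,"turn": 0},{"fingers": -1,"dx": 0,"dy": 0,"dz": 10,"turn": 0},{"fingers": -1,"dx": 0,"dy": 0,"dz": 10,"turn": 0}]}}

```text
clock: 5.82
position: [0.5075, -0.3213, 0.301]
ee_rot: [0.012, 0.999, 0.036, 0.03]
contact_force: [0.3, -0.5, -0.4]
width: 0.0852
```

```bash
python3 w.py 4
```

```text
pos [ 507.5 -321.3  301. ] yaw x 0.0737 toolz [ 0.0602 -0.0223 -0.9979] F [ 0.3 -0.5 -0.4] w 85.2 t 5.8167 q [-0.69  0.26  1.39  0.02  1.43 -0.77]
pos [ 507.7 -321.5  300.8] yaw x 0.0738 toolz [ 0.0613 -0.0233 -0.9978] F [-0.4  0.5 -1. ] w 85.8 t 6.0167 q [-0.69  0.25  1.39  0.02  1.43 -0.77]
```

Call:
{"op": "play_rows", "data": {"series": [{"fingers": -1,"dx": 0,"dy": 0,"dz": -30,"turn": 0}]}}

```text
clock: 6.1
position: [0.5104, -0.3236, 0.2761]
ee_rot: [0.017, 0.999, 0.037, 0.035]
contact_force: [0.7, -0.2, 0.4]
width: 0.0852
```

```bash
python3 w.py 4
```

```text
pos [ 510.4 -323.6  276.1] yaw x 0.0744 toolz [ 0.0708 -0.0311 -0.997 ] F [ 0.7 -0.2  0.4] w 85.2 t 6.1 q [-0.69  0.26  1.44  0.02  1.36 -0.77]
pos [ 507.1 -321.   269.8] yaw x 0.0737 toolz [ 0.059  -0.0214 -0.998 ] F [ 0.6 -0.5  1.7] w 85.3 t 6.3 q [-0.69  0.27  1.45  0.02  1.36 -0.77]
```

Call:
{"op": "play_rows", "data": {"series": [{"fingers": -1,"dx": 0,"dy": 0,"dz": -10,"turn": 0},{"fingers": -1,"dx": 0,"dy": 0,"dz": -10,"turn": 0},{"fingers": -1,"dx": 0,"dy": 0,"dz": -10,"turn": 0}]}}

```text
clock: 6.55
position: [0.5093, -0.3228, 0.2425]
ee_rot: [0.015, 0.999, 0.036, 0.032]
contact_force: [-0.2, -0.3, 0.5]
width: 0.0853
```

```bash
python3 w.py 4
```

```text
pos [ 509.3 -322.8  242.5] yaw x 0.074 toolz [ 0.0657 -0.0269 -0.9975] F [-0.2 -0.3  0.5] w 85.3 t 6.55 q [-0.69  0.28  1.5   0.02  1.29 -0.77]
pos [ 508.7 -322.3  242.1] yaw x 0.0739 toolz [ 0.0637 -0.0251 -0.9977] F [ 0.7 -0.1 -0.2] w 85.3 t 6.75 q [-0.69  0.28  1.5   0.02  1.3  -0.77]
```

Call:
{"op": "play_rows", "data": {"series": [{"fingers": -1,"dx": 0,"dy": 0,"dz": 40,"turn": 0},{"fingers": -1,"dx": 0,"dy": 0,"dz": -40,"turn": 0}]}}

```text
clock: 6.92
position: [0.5128, -0.3255, 0.2559]
ee_rot: [0.018, 0.999, 0.037, 0.036]
contact_force: [3.7, -2.1, 2.7]
width: 0.0858
```

```bash
python3 w.py 4
```

```text
pos [ 512.8 -325.5  255.9] yaw x 0.0744 toolz [ 0.0729 -0.0325 -0.9968] F [ 3.7 -2.1  2.7] w 85.8 t 6.9167 q [-0.69  0.28  1.47  0.02  1.32 -0.77]
pos [ 504.7 -319.1  240.3] yaw x 0.073 toolz [ 0.0477 -0.0121 -0.9988] F [ 0.2 -0.1  0.9] w 85.1 t 7.1167 q [-0.69  0.29  1.5   0.02  1.31 -0.77]
```

Call:
{"op": "play_rows", "data": {"series": [{"fingers": -1,"dx": 0,"dy": 0,"dz": 40,"turn": 0},{"fingers": -1,"dx": 0,"dy": 0,"dz": -40,"turn": 0}]}}

```text
clock: 7.28
position: [0.509, -0.3224, 0.2546]
ee_rot: [0.011, 0.999, 0.036, 0.029]
contact_force: [2.9, -2.9, 3.7]
width: 0.0853
```

```bash
python3 w.py 4
```

```text
pos [ 509.  -322.4  254.6] yaw x 0.0735 toolz [ 0.0578 -0.02   -0.9981] F [ 2.9 -2.9  3.7] w 85.3 t 7.2833 q [-0.69  0.28  1.47  0.02  1.33 -0.77]
pos [ 500.9 -316.1  239. ] yaw x 0.0724 toolz [ 3.280e-02  2.000e-04 -9.995e-01] F [0.3 0.3 1.2] w 85.2 t 7.4833 q [-0.69  0.29  1.49  0.02  1.33 -0.77]
```

Call:
{"op": "play_rows", "data": {"series": [{"fingers": -1,"dx": 25,"dy": 30,"dz": 0,"turn": 0},{"fingers": -1,"dx": -25,"dy": -30,"dz": 0,"turn": 0}]}}

```text
clock: 7.65
position: [0.5117, -0.3037, 0.2412]
ee_rot: [-0.002, 0.999, 0.043, 0.02]
contact_force: [1.6, 0.7, -0.4]
width: 0.085
```

```bash
python3 w.py 4
```

```text
pos [ 511.7 -303.7  241.2] yaw x 0.0866 toolz [ 0.0407  0.0048 -0.9992] F [ 1.6  0.7 -0.4] w 85.0 t 7.65 q [-0.67  0.29  1.49  0.03  1.33 -0.76]
pos [ 501.1 -318.5  241.2] yaw x 0.0674 toolz [ 0.0326 -0.0059 -0.9994] F [ 0.2 -0.6 -0.5] w 85.4 t 7.85 q [-0.69  0.29  1.49  0.02  1.33 -0.76]
```

Call:
{"op": "play_rows", "data": {"series": [{"fingers": -1,"dx": 16,"dy": 20,"dz": 30,"turn": 0},{"fingers": -1,"dx": -10,"dy": -20,"dz": -40,"turn": 0}]}}

```text
clock: 8.02
position: [0.5148, -0.3146, 0.2473]
ee_rot: [0.006, 0.999, 0.033, 0.022]
contact_force: [1.6, -2.7, 1.3]
width: 0.0855
```

```bash
python3 w.py 3
```

```text
pos [ 514.8 -314.6  247.3] yaw x 0.0667 toolz [ 0.0447 -0.0102 -0.9989] F [ 1.6 -2.7  1.3] w 85.5 t 8.0167 q [-0.68  0.29  1.47  0.02  1.34 -0.75]
pos [ 504.5 -315.1  233.8] yaw x 0.0608 toolz [ 0.019   0.0018 -0.9998] F [ 0.5 -0.1 -0.7] w 85.3 t 8.1667 q [-0.68  0.3   1.49  0.01  1.34 -0.75]
```

Call:
{"op": "play_rows", "data": {"series": [{"fingers": -1,"dx": 16,"dy": 20,"dz": 20,"turn": 0},{"fingers": -1,"dx": -10,"dy": -20,"dz": -40,"turn": 0}]}}

```text
clock: 8.33
position: [0.5178, -0.3119, 0.2286]
ee_rot: [0.002, 0.999, 0.029, 0.016]
contact_force: [2.2, -2.4, 2.1]
width: 0.0857
```

```bash
python3 w.py 3
```

```text
pos [ 517.8 -311.9  228.6] yaw x 0.0584 toolz [ 0.0326 -0.0023 -0.9995] F [ 2.2 -2.4  2.1] w 85.7 t 8.3333 q [-0.67  0.31  1.49  0.02  1.32 -0.73]
pos [ 508.5 -312.9  217.5] yaw x 0.0534 toolz [ 0.0099  0.0072 -0.9999] F [ 0.5 -0.1  0.4] w 85.1 t 8.4833 q [-0.68  0.32  1.5   0.01  1.32 -0.73]
```

Call:
{"op": "play_rows", "data": {"series": [{"fingers": -1,"dx": 0,"dy": 0,"dz": -40,"turn": 0}]}}

```text
clock: 8.57
position: [0.5136, -0.3167, 0.1859]
ee_rot: [0.002, 1.0, 0.026, 0.013]
contact_force: [1.8, -0.7, 0.6]
width: 0.0857
```

```bash
python3 w.py 3
```

```text
pos [ 513.6 -316.7  185.9] yaw x 0.052 toolz [ 0.0255 -0.0033 -0.9997] F [ 1.8 -0.7  0.6] w 85.7 t 8.5667 q [-0.68  0.34  1.55  0.01  1.23 -0.73]
pos [ 507.4 -311.9  176.7] yaw x 0.0523 toolz [ 0.0071  0.0107 -0.9999] F [-0.6 -0.2  1. ] w 85.0 t 8.7167 q [-0.68  0.35  1.56  0.01  1.23 -0.73]
```

Call:
{"op": "play_rows", "data": {"series": [{"fingers": -1,"dx": 0,"dy": 0,"dz": -40,"turn": 0}]}}

```text
clock: 8.8
position: [0.5132, -0.3162, 0.1455]
ee_rot: [0.001, 1.0, 0.026, 0.011]
contact_force: [2.4, -0.6, 0.6]
width: 0.0853
```

```bash
python3 w.py 3
```

```text
pos [ 513.2 -316.2  145.5] yaw x 0.0517 toolz [ 2.280e-02 -7.000e-04 -9.997e-01] F [ 2.4 -0.6  0.6] w 85.3 t 8.8 q [-0.68  0.37  1.61  0.02  1.14 -0.73]
pos [ 506.8 -311.3  136.8] yaw x 0.0518 toolz [ 0.005   0.013  -0.9999] F [-1.1 -0.1  0.2] w 85.6 t 8.95 q [-0.68  0.38  1.62  0.01  1.14 -0.73]
```

Call:
{"op": "play_rows", "data": {"series": [{"fingers": -1,"dx": -2,"dy": -10,"dz": -35,"turn": 0.012}]}}

```text
clock: 9.03
position: [0.5103, -0.3239, 0.1101]
ee_rot: [-0.002, 0.999, 0.033, 0.009]
contact_force: [0.9, -1.5, 0.8]
width: 0.0856
```

```bash
python3 w.py 3
```

```text
pos [ 510.3 -323.9  110.1] yaw x 0.0651 toolz [ 0.0183  0.0038 -0.9998] F [ 0.9 -1.5  0.8] w 85.6 t 9.0333 q [-0.69  0.41  1.65  0.02  1.07 -0.76]
pos [ 504.8 -321.4  102.7] yaw x 0.0628 toolz [ 0.0042  0.014  -0.9999] F [ 0.2 -0.8  0.1] w 85.4 t 9.1833 q [-0.69  0.42  1.66  0.02  1.07 -0.76]
```

Call:
{"op": "play_rows", "data": {"series": [{"fingers": -1,"dx": 0,"dy": 0,"dz": -28,"turn": 0}]}}

```text
clock: 9.27
position: [0.5092, -0.3247, 0.0815]
ee_rot: [-0.003, 0.999, 0.031, 0.008]
contact_force: [0.9, -1.4, 1.1]
width: 0.0853
```

```bash
python3 w.py 2
python3 - <<'E'
from h import *
im=get_image("side"); save(im,"side4.png",(230,200,330,320),5)
P=get_state()["position"]
print(proj(im,[P,[.5055,-.3217,.052]]))
E
```

```text
pos [ 509.2 -324.7   81.5] yaw x 0.0621 toolz [ 0.015   0.0057 -0.9999] F [ 0.9 -1.4  1.1] w 85.3 t 9.2667 q [-0.69  0.44  1.68  0.02  1.01 -0.76]
pos [ 504.2 -320.6   74.7] yaw x 0.0623 toolz [ 0.0022  0.016  -0.9999] F [-0.5  0.  -0.1] w 85.2 t 9.3667 q [-0.69  0.45  1.69  0.02  1.01 -0.76]
[[279.23411961 288.04779053]
 [279.5857085  293.41383328]]
```

View pics/side4.png

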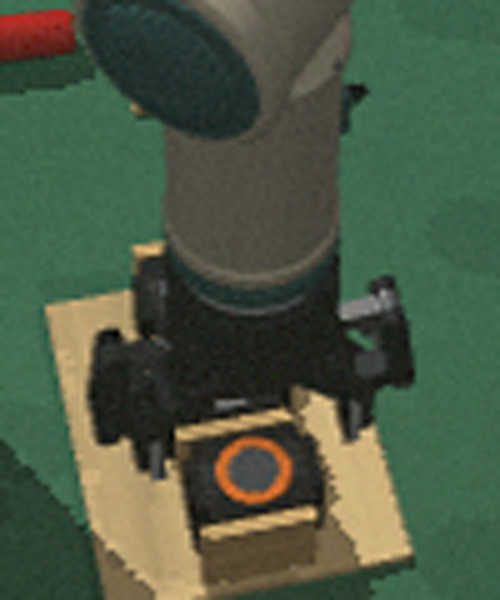

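Call:
{"op": "play_rows", "data": {"series": [{"fingers": -1,"dx": 0,"dy": -1,"dz": -26,"turn": 0}]}}

```text
clock: 9.5
position: [0.5088, -0.3247, 0.056]
ee_rot: [-0.003, 0.999, 0.031, 0.007]
contact_force: [0.9, -0.5, 0.7]
width: 0.0854
```

```bash
python3 w.py 3
```

```text
pos [ 508.8 -324.7   56. ] yaw x 0.0626 toolz [ 0.0131  0.0074 -0.9999] F [ 0.9 -0.5  0.7] w 85.4 t 9.5 q [-0.69  0.47  1.71  0.02  0.96 -0.76]
pos [ 504.6 -321.6   50.6] yaw x 0.0625 toolz [ 0.0027  0.0158 -0.9999] F [0.3 0.3 0.7] w 85.3 t 9.65 q [-0.69  0.47  1.71  0.02  0.96 -0.76]
```

Call:
{"op": "play_rows", "data": {"series": [{"fingers": -1,"dx": 0,"dy": 0,"dz": -24,"turn": 0}]}}

```text
clock: 9.73
position: [0.5082, -0.3243, 0.0321]
ee_rot: [-0.004, 0.999, 0.031, 0.006]
contact_force: [0.6, -0.4, -0.1]
width: 0.0853
```

```bash
python3 w.py 3
```

```text
pos [ 508.2 -324.3   32.1] yaw x 0.0626 toolz [ 0.0112  0.0089 -0.9999] F [ 0.6 -0.4 -0.1] w 85.3 t 9.7333 q [-0.69  0.5   1.73  0.02  0.91 -0.77]
pos [ 504.3 -321.2   27.3] yaw x 0.0626 toolz [ 0.0016  0.0167 -0.9999] F [ 0.8  0.5 -0.6] w 85.5 t 9.8833 q [-0.69  0.5   1.74  0.02  0.91 -0.77]
```

Call:
{"op": "play_rows", "data": {"series": [{"fingers": 1,"dx": 0,"dy": 0,"dz": 0,"turn": 0},{"fingers": 1,"dx": 0,"dy": 0,"dz": 0,"turn": 0},{"fingers": 1,"dx": 0,"dy": 0,"dz": 0,"turn": 0},{"fingers": 1,"dx": 0,"dy": 0,"dz": 0,"turn": 0},{"fingers": 1,"dx": 0,"dy": 0,"dz": 0,"turn": 0},{"fingers": 1,"dx": 0,"dy": 0,"dz": 0,"turn": 0}], "squeeze": 45}}

```text
clock: 10.38
position: [0.5063, -0.3225, 0.0331]
ee_rot: [-0.006, 0.999, 0.031, 0.004]
contact_force: [0.2, -0.2, -2.3]
width: 0.0635
```

```bash
python3 w.py 2
```

```text
pos [ 506.3 -322.5   33.1] yaw x 0.0627 toolz [ 0.0066  0.0127 -0.9999] F [ 0.2 -0.2 -2.3] w 63.5 t 10.3833 q [-0.69  0.5   1.73  0.02  0.92 -0.76]
pos [ 506.2 -322.5   32.9] yaw x 0.0628 toolz [ 0.0063  0.0129 -0.9999] F [-0.4  0.2 -3.3] w 63.4 t 10.4833 q [-0.69  0.5   1.73  0.02  0.92 -0.76]
```

Call:
{"op": "play_rows", "data": {"series": [{"fingers": 1,"dx": 0,"dy": 0,"dz": 30,"turn": 0}]}}

```text
clock: 10.57
position: [0.503, -0.3208, 0.0578]
ee_rot: [-0.009, 0.999, 0.031, -0.001]
contact_force: [0.1, -0.4, -3.5]
width: 0.0634
```

```bash
python3 w.py 3
```

```text
pos [ 503.  -320.8   57.8] yaw x 0.0629 toolz [-0.0024  0.0184 -0.9998] F [ 0.1 -0.4 -3.5] w 63.4 t 10.5667 q [-0.69  0.47  1.7   0.02  0.98 -0.76]
pos [ 507.1 -322.9   64.1] yaw x 0.0626 toolz [ 0.0087  0.0114 -0.9999] F [ 0.9  0.2 -3.3] w 63.4 t 10.7167 q [-0.69  0.46  1.7   0.02  0.98 -0.76]
```

Call:
{"op": "play_rows", "data": {"series": [{"fingers": 1,"dx": 0,"dy": 0,"dz": 40,"turn": 0}]}}

```text
clock: 10.8
position: [0.5027, -0.3201, 0.0968]
ee_rot: [-0.01, 0.999, 0.031, -0.001]
contact_force: [-0.1, -0.4, -4.6]
width: 0.0632
```

```bash
python3 w.py 3
```

```text
pos [ 502.7 -320.1   96.8] yaw x 0.0628 toolz [-0.0035  0.0201 -0.9998] F [-0.1 -0.4 -4.6] w 63.2 t 10.8 q [-0.69  0.43  1.66  0.02  1.07 -0.76]
pos [ 508.9 -324.4  106. ] yaw x 0.0628 toolz [ 0.0138  0.0072 -0.9999] F [ 0.3  0.6 -2.2] w 63.0 t 10.95 q [-0.69  0.42  1.65  0.02  1.07 -0.76]
```

Call:
{"op": "play_rows", "data": {"series": [{"fingers": 1,"dx": 3,"dy": 35,"dz": 5,"turn": 0},{"fingers": 1,"dx": 3,"dy": 35,"dz": 0,"turn": 0},{"fingers": 1,"dx": 3,"dy": 35,"dz": 0,"turn": 0},{"fingers": 1,"dx": 3,"dy": 35,"dz": 0,"turn": 0},{"fingers": 1,"dx": 3,"dy": 35,"dz": 0,"turn": 0},{"fingers": 1,"dx": 3,"dy": 35,"dz": 0,"turn": 0},{"fingers": 1,"dx": 3,"dy": 35,"dz": 0,"turn": 0}]}}

```text
clock: 11.53
position: [0.5254, -0.0775, 0.1002]
ee_rot: [-0.003, 1.0, 0.025, 0.003]
contact_force: [1.3, -0.0, -3.0]
width: 0.0632
```

```bash
python3 w.py 3
```

```text
pos [525.4 -77.5 100.2] yaw x 0.0503 toolz [ 0.0059  0.0063 -1.    ] F [ 1.3 -0.  -3. ] w 63.2 t 11.5333 q [-0.28  0.33  1.81  0.01  0.99 -0.34]
pos [525.1 -76.4 100.1] yaw x 0.0553 toolz [ 0.0048  0.0069 -1.    ] F [ 0.2 -0.9 -2.4] w 63.2 t 11.6833 q [-0.28  0.33  1.81  0.01  1.   -0.34]
```

Call:
{"op": "play_rows", "data": {"series": [{"fingers": 1,"dx": 4,"dy": 36,"dz": 0,"turn": 0},{"fingers": 1,"dx": 4,"dy": 36,"dz": 0,"turn": 0}]}}

```text
clock: 11.85
position: [0.5333, -0.0097, 0.0979]
ee_rot: [-0.001, 1.0, 0.025, 0.002]
contact_force: [0.5, 0.1, -2.9]
width: 0.0633
```

```bash
python3 w.py 3
```

```text
pos [533.3  -9.7  97.9] yaw x 0.0492 toolz [ 0.004   0.0017 -1.    ] F [ 0.5  0.1 -2.9] w 63.3 t 11.85 q [-0.15  0.34  1.81  0.    0.99 -0.2 ]
pos [533.5  -8.2  98.1] yaw x 0.0553 toolz [ 0.0042  0.0017 -1.    ] F [ 0.4 -0.6 -2.6] w 63.1 t 12.0 q [-0.15  0.34  1.81  0.    0.99 -0.2 ]
```

Call:
{"op": "play_rows", "data": {"series": [{"fingers": 1,"dx": 0,"dy": 0,"dz": -35,"turn": 0}]}}

```text
clock: 12.08
position: [0.5392, -0.0099, 0.0676]
ee_rot: [0.001, 1.0, 0.028, 0.009]
contact_force: [2.2, 0.5, -2.9]
width: 0.0633
```

```bash
python3 w.py 3
python3 - <<'E'
from h import *
im=get_image("side"); save(im,"side5.png",(220,160,340,270),5)
E
```

```text
pos [539.2  -9.9  67.6] yaw x 0.0564 toolz [ 0.0184 -0.0014 -0.9998] F [ 2.2  0.5 -2.9] w 63.3 t 12.0833 q [-0.15  0.37  1.85  0.    0.9  -0.21]
pos [530.9  -9.3  60.7] yaw x 0.0543 toolz [-0.0027  0.0021 -1.    ] F [-0.6  0.5 -2.6] w 63.1 t 12.2333 q [-0.15  0.38  1.86  0.    0.91 -0.21]
```

View pics/side5.png

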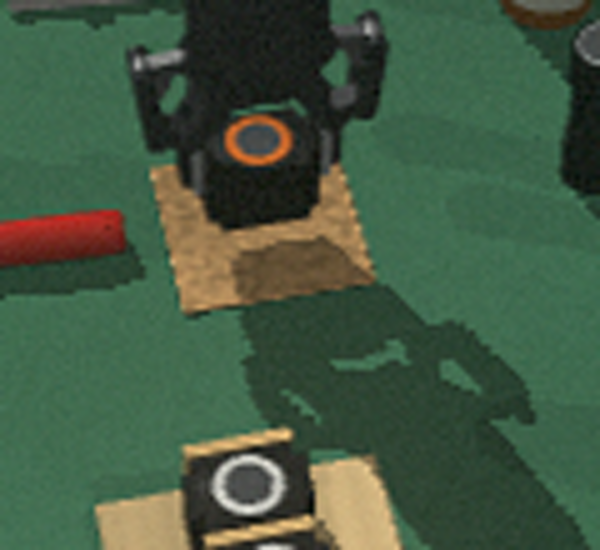

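Call:
{"op": "play_rows", "data": {"series": [{"fingers": 1,"dx": 2,"dy": 6,"dz": -22,"turn": 0}]}}

```text
clock: 12.37
position: [0.5386, -0.0058, 0.0439]
ee_rot: [0.0, 1.0, 0.026, 0.005]
contact_force: [1.6, 0.3, -2.3]
width: 0.0632
```

```bash
python3 w.py 3
```

```text
pos [538.6  -5.8  43.9] yaw x 0.0522 toolz [ 1.090e-02 -5.000e-04 -9.999e-01] F [ 1.6  0.3 -2.3] w 63.2 t 12.3667 q [-0.14  0.4   1.87  0.    0.86 -0.19]
pos [533.9  -4.2  40.1] yaw x 0.0534 toolz [-8.0e-04  1.7e-03 -1.0e+00] F [-0.3 -0.1 -2.7] w 63.4 t 12.5167 q [-0.14  0.41  1.87  0.    0.86 -0.19]
```

Call:
{"op": "play_rows", "data": {"series": [{"fingers": 1,"dx": 0,"dy": 0,"dz": -6,"turn": 0}]}}

```text
clock: 12.6
position: [0.5354, -0.005, 0.0359]
ee_rot: [-0.0, 1.0, 0.027, 0.001]
contact_force: [0.2, 0.4, -2.0]
width: 0.0633
```

```bash
python3 w.py 3
```

```text
pos [535.4  -5.   35.9] yaw x 0.0531 toolz [ 0.0027  0.001  -1.    ] F [ 0.2  0.4 -2. ] w 63.3 t 12.6 q [-0.14  0.41  1.88  0.    0.85 -0.19]
pos [534.2  -4.6  34.7] yaw x 0.0532 toolz [-1.0e-04  1.4e-03 -1.0e+00] F [-0.9  0.2 -2.9] w 63.5 t 12.75 q [-0.14  0.42  1.88  0.    0.85 -0.19]
```

Call:
{"op": "play_rows", "data": {"series": [{"fingers": 1,"dx": 0,"dy": 0,"dz": -3,"turn": 0}]}}

```text
clock: 12.83
position: [0.5349, -0.0049, 0.0327]
ee_rot: [-0.001, 1.0, 0.026, 0.001]
contact_force: [0.8, -0.6, -3.0]
width: 0.063
```

```bash
python3 w.py 3
```

```text
pos [534.9  -4.9  32.7] yaw x 0.053 toolz [ 0.002   0.0011 -1.    ] F [ 0.8 -0.6 -3. ] w 63.0 t 12.8333 q [-0.14  0.42  1.88  0.    0.84 -0.19]
pos [534.2  -4.7  31.9] yaw x 0.0532 toolz [ 3.0e-04  1.3e-03 -1.0e+00] F [-0.2 -0.3 -3. ] w 63.3 t 12.9833 q [-0.14  0.42  1.88  0.    0.84 -0.19]
```

Call:
{"op": "play_rows", "data": {"series": [{"fingers": 1,"dx": 0,"dy": 0,"dz": -2,"turn": 0}]}}

```text
clock: 13.07
position: [0.5346, -0.0047, 0.0304]
ee_rot: [-0.001, 1.0, 0.027, 0.001]
contact_force: [-0.4, -1.2, -2.5]
width: 0.0634
```

```bash
python3 w.py 2
```

```text
pos [534.6  -4.7  30.4] yaw x 0.0532 toolz [ 0.0014  0.0012 -1.    ] F [-0.4 -1.2 -2.5] w 63.4 t 13.0667 q [-0.14  0.42  1.88  0.    0.83 -0.19]
pos [534.1  -4.7  29.8] yaw x 0.0532 toolz [-0.      0.0014 -1.    ] F [-0.6  1.5 -3.1] w 63.4 t 13.1667 q [-0.14  0.42  1.89  0.    0.83 -0.19]
```

Call:
{"op": "play_rows", "data": {"series": [{"fingers": 1,"dx": 0,"dy": 0,"dz": -1.5,"turn": 0}]}}

```text
clock: 13.25
position: [0.5343, -0.0046, 0.0285]
ee_rot: [-0.001, 1.0, 0.027, 0.0]
contact_force: [0.0, 0.4, -2.9]
width: 0.0633
```

```bash
python3 w.py 2
```

```text
pos [534.3  -4.6  28.5] yaw x 0.0533 toolz [ 6.0e-04  1.3e-03 -1.0e+00] F [ 0.   0.4 -2.9] w 63.3 t 13.25 q [-0.14  0.42  1.89  0.    0.83 -0.19]
pos [533.9  -4.6  28.1] yaw x 0.0533 toolz [-4.0e-04  1.4e-03 -1.0e+00] F [ 0.3  0.2 -2.5] w 63.6 t 13.35 q [-0.14  0.43  1.89  0.    0.83 -0.19]
```

Call:
{"op": "play_rows", "data": {"series": [{"fingers": 1,"dx": 0,"dy": 0,"dz": -1.5,"turn": 0}]}}

```text
clock: 13.43
position: [0.5341, -0.0048, 0.0277]
ee_rot: [-0.0, 1.0, 0.027, -0.0]
contact_force: [-5.3, -1.5, 22.0]
width: 0.0633
```

```bash
python3 w.py 2
```

```text
pos [534.1  -4.8  27.7] yaw x 0.0537 toolz [-1.e-04  9.e-04 -1.e+00] F [-5.3 -1.5 22. ] w 63.3 t 13.4333 q [-0.14  0.43  1.89  0.    0.83 -0.19]
pos [534.   -4.7  27.8] yaw x 0.0535 toolz [ 0.      0.0012 -1.    ] F [-3.  -0.8  6.3] w 63.4 t 13.5333 q [-0.14  0.43  1.89  0.    0.83 -0.19]
```

Call:
{"op": "play_rows", "data": {"series": [{"fingers": 1,"dx": 0,"dy": 0,"dz": -1.5,"turn": 0}]}}

```text
clock: 13.62
position: [0.5341, -0.0047, 0.0277]
ee_rot: [-0.001, 1.0, 0.027, 0.0]
contact_force: [-4.5, -0.7, 12.3]
width: 0.0633
```

```bash
python3 w.py 2
```

```text
pos [534.1  -4.7  27.7] yaw x 0.0537 toolz [ 5.e-04  1.e-03 -1.e+00] F [-4.5 -0.7 12.3] w 63.3 t 13.6167 q [-0.14  0.43  1.89  0.    0.83 -0.19]
pos [534.1  -4.7  27.7] yaw x 0.0537 toolz [ 6.e-04  1.e-03 -1.e+00] F [-3.9 -1.3  8.4] w 63.1 t 13.7167 q [-0.14  0.43  1.89  0.    0.83 -0.19]
```

Call:
{"op": "play_rows", "data": {"series": [{"fingers": 1,"dx": 0,"dy": 0,"dz": -1.5,"turn": 0}]}}

```text
clock: 13.8
position: [0.534, -0.0047, 0.0277]
ee_rot: [-0.0, 1.0, 0.027, 0.001]
contact_force: [-2.9, 0.3, 9.9]
width: 0.0632
```

```bash
python3 w.py 2
```

```text
pos [534.   -4.7  27.7] yaw x 0.0538 toolz [ 0.0011  0.001  -1.    ] F [-2.9  0.3  9.9] w 63.2 t 13.8 q [-0.14  0.43  1.89  0.    0.83 -0.19]
pos [534.   -4.7  27.7] yaw x 0.0539 toolz [ 0.0012  0.001  -1.    ] F [-4.4  0.   9.2] w 63.0 t 13.9 q [-0.14  0.43  1.89  0.    0.83 -0.19]
```

Call:
{"op": "play_rows", "data": {"series": [{"fingers": -1,"dx": 0,"dy": 0,"dz": 0,"turn": 0},{"fingers": -1,"dx": 0,"dy": 0,"dz": 0,"turn": 0},{"fingers": -1,"dx": 0,"dy": 0,"dz": 0,"turn": 0},{"fingers": -1,"dx": 0,"dy": 0,"dz": 0,"turn": 0},{"fingers": -1,"dx": 0,"dy": 0,"dz": 0,"turn": 0}]}}

```text
clock: 14.32
position: [0.536, -0.0049, 0.0295]
ee_rot: [-0.0, 1.0, 0.027, 0.003]
contact_force: [-0.2, -0.3, 0.6]
width: 0.0856
```

```bash
python3 w.py 2
```

```text
pos [536.   -4.9  29.5] yaw x 0.0539 toolz [ 6.1e-03  3.0e-04 -1.0e+00] F [-0.2 -0.3  0.6] w 85.6 t 14.3167 q [-0.14  0.42  1.89  0.    0.83 -0.19]
pos [535.8  -4.9  29.4] yaw x 0.0539 toolz [ 5.7e-03  4.0e-04 -1.0e+00] F [ 0.4 -0.1  0.1] w 85.5 t 14.4167 q [-0.14  0.42  1.89  0.    0.83 -0.19]
```

Call:
{"op": "play_rows", "data": {"series": [{"fingers": -1,"dx": 0,"dy": 0,"dz": 35,"turn": 0}]}}

```text
clock: 14.5
position: [0.5311, -0.0043, 0.0593]
ee_rot: [-0.001, 1.0, 0.027, -0.004]
contact_force: [0.5, 0.4, -0.1]
width: 0.0855
```

```bash
python3 w.py 3
```

```text
pos [531.1  -4.3  59.3] yaw x 0.0537 toolz [-0.0076  0.0022 -1.    ] F [ 0.5  0.4 -0.1] w 85.5 t 14.5 q [-0.14  0.38  1.85  0.    0.91 -0.19]
pos [537.8  -5.1  66.3] yaw x 0.054 toolz [ 1.080e-02 -4.000e-04 -9.999e-01] F [ 0.7  0.6 -0.2] w 85.4 t 14.65 q [-0.14  0.38  1.85  0.    0.91 -0.19]
```

Call:
{"op": "play_rows", "data": {"series": [{"fingers": -1,"dx": 0,"dy": 0,"dz": 40,"turn": 0}]}}

```text
clock: 14.73
position: [0.5322, -0.0045, 0.1]
ee_rot: [-0.001, 1.0, 0.027, -0.002]
contact_force: [-0.6, 1.2, -0.5]
width: 0.0855
```

```bash
python3 w.py 3
```

```text
pos [532.2  -4.5 100. ] yaw x 0.0538 toolz [-0.0047  0.0018 -1.    ] F [-0.6  1.2 -0.5] w 85.5 t 14.7333 q [-0.14  0.34  1.8   0.    1.01 -0.19]
pos [539.8  -5.4 108. ] yaw x 0.054 toolz [ 0.0163 -0.0011 -0.9999] F [-0.2  0.1 -1.3] w 85.4 t 14.8833 q [-0.14  0.33  1.79  0.    1.   -0.19]
```

Call:
{"op": "play_rows", "data": {"series": [{"fingers": -1,"dx": 0,"dy": 0,"dz": 0,"turn": 0.12},{"fingers": -1,"dx": 0,"dy": 0,"dz": 0,"turn": 0.12},{"fingers": -1,"dx": 0,"dy": 0,"dz": 0,"turn": 0.12},{"fingers": -1,"dx": 0,"dy": 0,"dz": 0,"turn": 0.12},{"fingers": -1,"dx": 0,"dy": 0,"dz": 0,"turn": 0.12},{"fingers": -1,"dx": 0,"dy": 0,"dz": 0,"turn": 0.12},{"fingers": -1,"dx": 0,"dy": 0,"dz": 0,"turn": 0.12},{"fingers": -1,"dx": 0,"dy": 0,"dz": 0,"turn": 0.12},{"fingers": -1,"dx": 0,"dy": 0,"dz": 0,"turn": 0.12},{"fingers": -1,"dx": 0,"dy": 0,"dz": 0,"turn": 0.12},{"fingers": -1,"dx": 0,"dy": 0,"dz": 0,"turn": 0.12},{"fingers": -1,"dx": 0,"dy": 0,"dz": 0,"turn": 0.12}]}}

```text
clock: 15.88
position: [0.5282, -0.004, 0.092]
ee_rot: [-0.009, 0.714, 0.7, -0.006]
contact_force: [-0.9, -0.4, 0.1]
width: 0.0858
```

```bash
python3 w.py 3
python3 - <<'E'
from h import *
im=get_image("side"); save(im,"side6.png",(220,160,340,270),5)
h=cv2.cvtColor(im["pixels"],cv2.COLOR_RGB2HSV); m=cv2.inRange(h,(5,190,90),(18,255,255)); m[:160]=0;m[270:]=0;m[:,:240]=0;m[:,320:]=0
ys,xs=np.nonzero(m);print(len(xs))
if len(xs)>20:
    (cx,cy),ax,_=cv2.fitEllipse(cv2.convexHull(np.c_[xs,ys].astype(np.float32)))
    print("ring side",cx,cy,ax,unproj(im,[[cx,cy]],.049)*1000)
E
```

```text
pos [528.2  -4.   92. ] yaw x 1.5517 toolz [-0.0211  0.0058 -0.9998] F [-0.9 -0.4  0.1] w 85.8 t 15.8833 q [-0.14  0.35  1.81  0.    1.01 -1.69]
pos [528.4  -4.   92.4] yaw x 1.5427 toolz [-0.0206  0.0058 -0.9998] F [ 0.1 -0.2 -1. ] w 85.4 t 16.0333 q [-0.14  0.35  1.81  0.    1.01 -1.69]
18
```

View pics/side6.png

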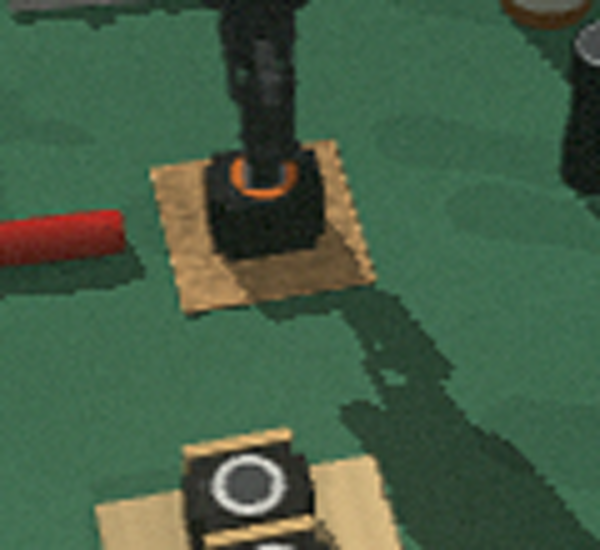

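Call:
{"op": "play_rows", "data": {"series": [{"fingers": -1,"dx": 5,"dy": -1,"dz": 35,"turn": 0.08}]}}

```text
clock: 16.17
position: [0.5278, -0.0042, 0.122]
ee_rot: [-0.015, 0.689, 0.724, -0.01]
contact_force: [0.1, 0.5, -0.3]
width: 0.0857
```

```bash
python3 w.py 2
```

```text
pos [527.8  -4.2 122. ] yaw x 1.6208 toolz [-0.0357  0.0064 -0.9993] F [ 0.1  0.5 -0.3] w 85.7 t 16.1667 q [-0.14  0.32  1.76  0.    1.09 -1.76]
pos [537.1  -5.5 131. ] yaw x 1.6212 toolz [-0.0122  0.003  -0.9999] F [ 0.8 -0.3 -0.1] w 85.3 t 16.2667 q [-0.14  0.31  1.75  0.    1.09 -1.76]
```

Call:
{"op": "play_rows", "data": {"series": [{"fingers": -1,"dx": 0,"dy": 0,"dz": -40,"turn": 0},{"fingers": -1,"dx": 0,"dy": 0,"dz": 10,"turn": 0}]}}

```text
clock: 16.43
position: [0.5381, -0.0057, 0.1005]
ee_rot: [-0.005, 0.691, 0.723, -0.002]
contact_force: [-2.3, -0.1, -1.5]
width: 0.0854
```

```bash
python3 w.py 3
```

```text
pos [538.1  -5.7 100.5] yaw x 1.6159 toolz [-0.01    0.0028 -0.9999] F [-2.3 -0.1 -1.5] w 85.4 t 16.4333 q [-0.14  0.35  1.79  0.    1.02 -1.76]
pos [545.4  -6.6 109.3] yaw x 1.6175 toolz [ 9.1e-03  1.0e-04 -1.0e+00] F [ 0.5 -0.3  0.7] w 85.6 t 16.5833 q [-0.14  0.34  1.78  0.    1.02 -1.76]
```

Call:
{"op": "play_rows", "data": {"series": [{"fingers": -1,"dx": -11,"dy": 2,"dz": -34,"turn": 0.006}]}}

```text
clock: 16.67
position: [0.5429, -0.0058, 0.082]
ee_rot: [0.011, 0.688, 0.725, 0.009]
contact_force: [1.2, -0.3, -0.7]
width: 0.0855
```

```bash
python3 w.py 2
```

```text
pos [542.9  -5.8  82. ] yaw x 1.6225 toolz [ 0.0285 -0.0026 -0.9996] F [ 1.2 -0.3 -0.7] w 85.5 t 16.6667 q [-0.14  0.35  1.83  0.    0.93 -1.76]
pos [530.6  -4.   73.8] yaw x 1.6229 toolz [ 0.0021  0.0012 -1.    ] F [-1.   0.1 -1.1] w 85.3 t 16.7667 q [-0.14  0.36  1.85  0.    0.93 -1.76]
```

Call:
{"op": "play_rows", "data": {"series": [{"fingers": -1,"dx": 0,"dy": 0,"dz": -30,"turn": 0}]}}

```text
clock: 16.85
position: [0.5354, -0.0046, 0.0489]
ee_rot: [0.005, 0.689, 0.725, 0.005]
contact_force: [1.9, -0.5, 0.2]
width: 0.0853
```

```bash
python3 w.py 3
```

```text
pos [535.4  -4.6  48.9] yaw x 1.6223 toolz [ 1.420e-02 -5.000e-04 -9.999e-01] F [ 1.9 -0.5  0.2] w 85.3 t 16.85 q [-0.14  0.39  1.87  0.    0.86 -1.76]
pos [529.8  -3.9  44. ] yaw x 1.6225 toolz [-5.0e-04  1.5e-03 -1.0e+00] F [ 0.4  0.2 -0.1] w 85.5 t 17.0 q [-0.14  0.4   1.88  0.    0.86 -1.76]
```

Call:
{"op": "play_rows", "data": {"series": [{"fingers": -1,"dx": 4.5,"dy": 0,"dz": -12,"turn": 0}]}}

```text
clock: 17.08
position: [0.5364, -0.0041, 0.0348]
ee_rot: [0.001, 0.689, 0.725, 0.002]
contact_force: [0.7, -0.3, -0.2]
width: 0.0857
```

```bash
python3 w.py 3
```

```text
pos [536.4  -4.1  34.8] yaw x 1.6222 toolz [ 4.7e-03  8.0e-04 -1.0e+00] F [ 0.7 -0.3 -0.2] w 85.7 t 17.0833 q [-0.14  0.42  1.88  0.    0.84 -1.76]
pos [535.4  -4.   32.5] yaw x 1.6224 toolz [ 7.0e-04  1.4e-03 -1.0e+00] F [ 0.3 -0.3  0.7] w 85.4 t 17.2333 q [-0.14  0.42  1.88  0.    0.84 -1.76]
```

Call:
{"op": "play_rows", "data": {"series": [{"fingers": 1,"dx": 0,"dy": 0,"dz": -1,"turn": 0},{"fingers": 1,"dx": 0,"dy": 0,"dz": -1,"turn": 0},{"fingers": 1,"dx": 0,"dy": 0,"dz": -0.5,"turn": 0},{"fingers": 1,"dx": 0,"dy": 0,"dz": -0.5,"turn": 0}], "squeeze": 45}}

```text
clock: 17.57
position: [0.5377, -0.0042, 0.032]
ee_rot: [0.002, 0.689, 0.725, 0.002]
contact_force: [-0.1, 1.1, -2.0]
width: 0.0433
```

```bash
python3 w.py 2
```

```text
pos [537.7  -4.2  32. ] yaw x 1.6221 toolz [ 5.3e-03  9.0e-04 -1.0e+00] F [-0.1  1.1 -2. ] w 43.3 t 17.5667 q [-0.14  0.42  1.88  0.    0.84 -1.76]
pos [537.7  -4.2  32. ] yaw x 1.6221 toolz [ 5.5e-03  9.0e-04 -1.0e+00] F [-1.2 -0.1  3.6] w 43.7 t 17.6667 q [-0.14  0.42  1.88  0.    0.84 -1.76]
```

Call:
{"op": "play_rows", "data": {"series": [{"fingers": 1,"dx": 0,"dy": 0,"dz": -0.5,"turn": 0},{"fingers": 1,"dx": 0,"dy": 0,"dz": -0.5,"turn": 0},{"fingers": 1,"dx": 0,"dy": 0,"dz": 0,"turn": 0}]}}

```text
clock: 17.92
position: [0.5376, -0.0042, 0.032]
ee_rot: [0.002, 0.689, 0.725, 0.002]
contact_force: [0.6, 0.4, -0.8]
width: 0.043
```

```bash
python3 w.py 2
```

```text
pos [537.6  -4.2  32. ] yaw x 1.6221 toolz [ 6.1e-03  7.0e-04 -1.0e+00] F [ 0.6  0.4 -0.8] w 43.0 t 17.9167 q [-0.14  0.42  1.88  0.    0.83 -1.76]
pos [537.7  -4.2  32. ] yaw x 1.6221 toolz [ 6.e-03  8.e-04 -1.e+00] F [-0.1  0.3  2.6] w 43.6 t 18.0167 q [-0.14  0.42  1.88  0.    0.83 -1.76]
```

```bash
cat > ff.py <<'E'
from fit import *
cur={}
for n in("top","side"):
    im=get_image(n); cur[n]=im["pixels"]
    o=cv2.resize(cv2.imread(f"pics/{n}0.png"),(560,420),interpolation=cv2.INTER_AREA)[:,:,::-1]
    bx=(95,205,165,285) if n=="top" else (210,115,280,170)
    for tag,px in(("old",o),("cur",cur[n])):
        if n=="side" and tag=="cur": continue
        h=cv2.cvtColor(np.ascontiguousarray(px),cv2.COLOR_RGB2HSV)
        m=cv2.inRange(h,(100,100,25),(130,255,255))//255; k=np.zeros_like(m);k[bx[1]:bx[3],bx[0]:bx[2]]=1
        m=cv2.morphologyEx(m*k,cv2.MORPH_CLOSE,np.ones((3,3)))
        r=fitfix(im,m,(.481,.247,-.05)); print(n,tag,np.round(r.x,2),round(r.fun,3),m.sum())
        q=[r.x[0]/1000,r.x[1]/1000,r.x[2]/100]
        # overlay
        v=cv2.resize(np.ascontiguousarray(px[:,:,::-1]),None,fx=4,fy=4,interpolation=2)
        pl=boxpts(-.075,.075,-.06,.06,.012,.012); 
        for P in[place(B,q) for B in BL]+[place(pl,q)]:
            c=cv2.convexHull(((proj(im,P)+.5)*4).astype(np.float32)).astype(np.int32); cv2.polylines(v,[c],True,(0,0,255),1)
        cv2.imwrite(f"pics/ov_{n}_{tag}.png",v[bx[1]*4-20:bx[3]*4+20,bx[0]*4-30:bx[2]*4+30])
    if n=="side":
        h=cv2.cvtColor(im["pixels"],cv2.COLOR_RGB2HSV); mm=cv2.inRange(h,(4,150,80),(18,255,255)); mm[:170]=0;mm[230:]=0;mm[:,:250]=0;mm[:,300:]=0
        ys,xs=np.nonzero(mm); print("ring px",len(xs),xs.min() if len(xs) else 0,xs.max() if len(xs) else 0)
        print(proj(im,[get_state()["position"],[.5341,-.0042,.049]]))
a=cv2.imread("pics/ov_top_cur.png");b=cv2.imread("pics/ov_side_old.png")
H=max(a.shape[0],b.shape[0]);f=lambda x:cv2.copyMakeBorder(x,0,H-x.shape[0],0,0,cv2.BORDER_CONSTANT)
cv2.imwrite("pics/ov.png",np.hstack([f(a),f(b)]))
E
python3 ff.py
```

```text
top old [482.68 250.26  -6.74] 0.201 460
top cur [482.56 252.19  -9.  ] 0.343 377
side old [483.96 248.25  -4.82] 0.248 209
ring px 21 266 271
[[272.98459798 197.74727227]
 [271.65734655 193.93279331]]
```

View pics/ov.png

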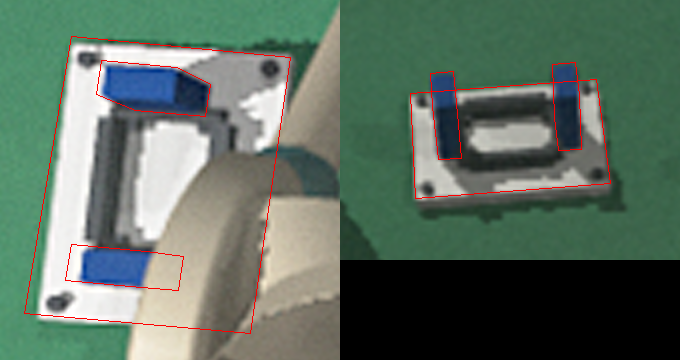

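Run:
```python
from h import *
im=get_image("side")
# ring centre measured in crop side5 & side6-era
p=cv2.imread("pics/side5.png"); p=cv2.resize(p,(120,110),interpolation=cv2.INTER_AREA)
h=cv2.cvtColor(p,cv2.COLOR_BGR2HSV); m=cv2.inRange(h,(4,150,80),(18,255,255)); m[:20]=0;m[40:]=0;m[:,:35]=0;m[:,70:]=0
ys,xs=np.nonzero(m);(cx,cy),ax,_=cv2.fitEllipse(cv2.convexHull(np.c_[xs,ys].astype(np.float32)))
print("meas",cx+220,cy+160,ax,len(xs)); print("pred",proj(im,[.5309,-.0093,.082])); print(unproj(im,[[cx+220,cy+160]],.082)*1000)
h=cv2.cvtColor(im["pixels"],cv2.COLOR_RGB2HSV); 
save(im,"side7.png",(220,160,340,270),6)
```

```text
meas 271.2782287597656 187.4961223602295 (10.060213088989258, 13.321216583251953) 65
pred [[270.64432613 187.5048529 ]]
[[532.61557268  -9.54158573  82.        ]]
```

View pics/side7.png

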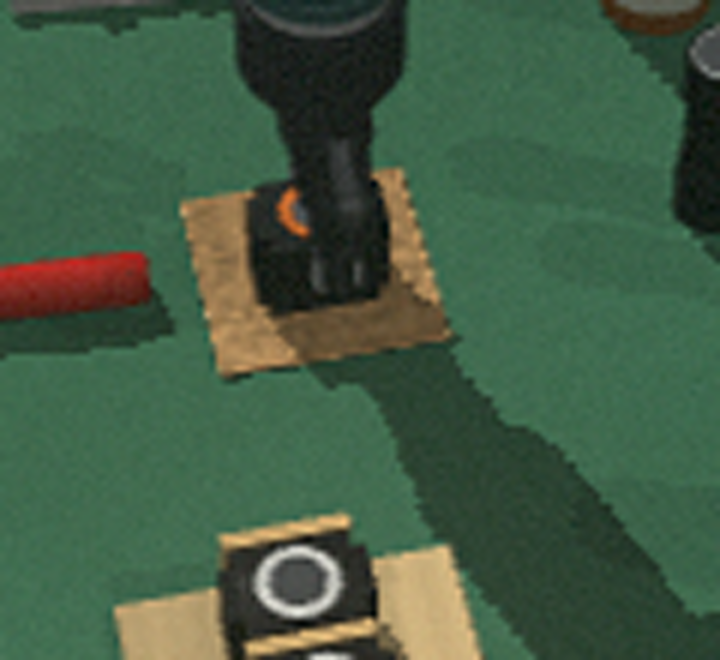

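Call:
{"op": "play_rows", "data": {"series": [{"fingers": 1,"dx": 0,"dy": 0,"dz": 35,"turn": 0}]}}

```text
clock: 18.25
position: [0.5325, -0.0036, 0.0615]
ee_rot: [-0.004, 0.689, 0.725, -0.002]
contact_force: [-0.2, 0.4, -3.1]
width: 0.0436
```

```bash
python3 w.py 2
```

```text
pos [532.5  -3.6  61.5] yaw x 1.622 toolz [-0.0084  0.0026 -1.    ] F [-0.2  0.4 -3.1] w 43.6 t 18.25 q [-0.14  0.38  1.85  0.    0.92 -1.76]
pos [540.3  -4.5  69.7] yaw x 1.6222 toolz [ 1.240e-02 -2.000e-04 -9.999e-01] F [ 1.6 -0.5 -3.4] w 43.4 t 18.35 q [-0.14  0.37  1.84  0.    0.92 -1.76]
```

Call:
{"op": "play_rows", "data": {"series": [{"fingers": 1,"dx": -4,"dy": 0,"dz": 40,"turn": 0}]}}

```text
clock: 18.43
position: [0.5318, -0.0041, 0.1027]
ee_rot: [-0.001, 0.689, 0.725, 0.0]
contact_force: [-1.3, 0.3, -3.4]
width: 0.0432
```

```bash
python3 w.py 2
```

```text
pos [531.8  -4.1 102.7] yaw x 1.6222 toolz [-0.0015  0.0016 -1.    ] F [-1.3  0.3 -3.4] w 43.2 t 18.4333 q [-0.14  0.33  1.8   0.    1.01 -1.76]
pos [539.1  -4.9 112.1] yaw x 1.6224 toolz [ 0.0203 -0.0014 -0.9998] F [ 1.9  0.2 -2. ] w 43.0 t 18.5333 q [-0.14  0.32  1.79  0.    1.01 -1.76]
```

Call:
{"op": "play_rows", "data": {"series": [{"fingers": 1,"dx": -6,"dy": 32,"dz": 0,"turn": -0.014},{"fingers": 1,"dx": -6,"dy": 32,"dz": 0,"turn": -0.014},{"fingers": 1,"dx": -6,"dy": 32,"dz": 0,"turn": -0.014},{"fingers": 1,"dx": -6,"dy": 32,"dz": 0,"turn": -0.014},{"fingers": 1,"dx": -6,"dy": 32,"dz": 0,"turn": -0.014},{"fingers": 1,"dx": -6,"dy": 32,"dz": 0,"turn": -0.014},{"fingers": 1,"dx": -6,"dy": 28,"dz": 0,"turn": -0.014}]}}

```text
clock: 19.12
position: [0.4942, 0.2152, 0.105]
ee_rot: [0.009, 0.729, 0.685, 0.002]
contact_force: [-0.5, -1.0, -3.4]
width: 0.0433
```

```bash
python3 w.py 2
```

```text
pos [494.2 215.2 105. ] yaw x 1.508 toolz [ 0.016  -0.0097 -0.9998] F [-0.5 -1.  -3.4] w 43.3 t 19.1167 q [ 0.29  0.33  1.8  -0.02  1.   -1.21]
pos [493.3 217.3 104.8] yaw x 1.5127 toolz [ 0.0148 -0.0081 -0.9999] F [-0.5 -0.4 -2.6] w 43.0 t 19.2167 q [ 0.29  0.33  1.8  -0.01  1.   -1.21]
```

Call:
{"op": "play_rows", "data": {"series": [{"fingers": 1,"dx": -8,"dy": 31,"dz": 3,"turn": 0.01}]}}

```text
clock: 19.3
position: [0.4854, 0.245, 0.1059]
ee_rot: [0.009, 0.724, 0.69, 0.0]
contact_force: [0.7, 0.4, -3.2]
width: 0.0432
```

```bash
python3 w.py 2
python3 - <<'E'
from h import *
b=get_image("side"); a=get_image("top")
A=cv2.resize(a["pixels"][200:290,85:185],None,fx=4,fy=4,interpolation=2)
B=cv2.resize(b["pixels"][90:180,200:300],None,fx=4,fy=4,interpolation=2)
cv2.imwrite("pics/fix8.png",np.hstack([A,B])[:,:,::-1])
import pickle; pickle.dump((a,b),open("f8.pkl","wb")); print(a["shot"])
E
```

```text
pos [485.4 245.  105.9] yaw x 1.5221 toolz [ 0.0133 -0.0133 -0.9998] F [ 0.7  0.4 -3.2] w 43.2 t 19.3 q [ 0.35  0.34  1.78 -0.02  1.01 -1.16]
pos [483.8 251.1 106.5] yaw x 1.5254 toolz [ 0.0128 -0.0062 -0.9999] F [-0.2 -1.  -2.5] w 43.1 t 19.4 q [ 0.36  0.34  1.78 -0.01  1.01 -1.16]
149
```

View pics/fix8.png

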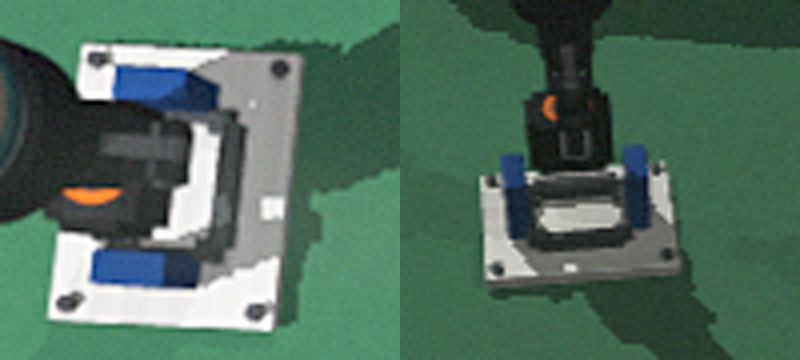

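The crop shows the shell held level above the pocket, between the blue blocks, which are at side (515,195) and (636,187). I'll compare the shell and block outlines numerically in these same pictures.

```bash
cat > chk.py <<'E'
import pickle
from fit import *
a,b=pickle.load(open("f8.pkl","rb"))
for n,im,bx in(("top",a,(95,205,165,285)),("side",b,(210,115,280,170))):
    h=cv2.cvtColor(im["pixels"],cv2.COLOR_RGB2HSV)
    m=cv2.inRange(h,(100,100,25),(130,255,255))//255; k=np.zeros_like(m);k[bx[1]:bx[3],bx[0]:bx[2]]=1
    m=cv2.morphologyEx(m*k,cv2.MORPH_CLOSE,np.ones((3,3)))
    for p0 in((.481,.247,-.05),(.485,.251,-.04)):
        r=fitfix(im,m,p0); print(n,np.round(r.x,2),round(r.fun,3),m.sum())
# side: shell dark columns per row vs model hull
g=cv2.cvtColor(b["pixels"],cv2.COLOR_RGB2HSV)
sh=np.vstack([boxpts(-.026,.026,-.022,.022,.0775,.1235),boxpts(-.032,.032,-.014,.014,.0775,.1235)])
yaw=1.5254-np.pi/2
for off in(0,-.0025):
    H=hull(b,place(sh,(.4838+off,.2511-off*yaw*0,yaw)))
    for r in(116,119,122,125,128,130):
        c=np.nonzero(H[r*4+2])[0]/4
        d=(g[r,220:262,2]<62)&(g[r,220:262,1]<140); x=np.nonzero(d)[0]+220
        print(off,r,"model",(c.min(),c.max()) if len(c) else None,"img",(x.min(),x.max()+1) if len(x) else None)
print(g[122,222:262,2].tolist()); print(g[130,222:262,2].tolist())
print("col z:",[g[r,236,2] for r in range(120,140)], "model bottom row",np.nonzero(H[:,236*4])[0].max()/4)
E
python3 chk.py
```

```text
top [482.49 248.43  -6.38] 0.203 470
top [482.24 248.47  -7.4 ] 0.2 470
side [483.84 249.41  -6.5 ] 0.273 204
side [483.87 247.9   -3.47] 0.267 204
0 116 model (np.float64(231.75), np.float64(253.25)) img (np.int64(231), np.int64(253))
0 119 model (np.float64(232.0), np.float64(253.5)) img (np.int64(232), np.int64(253))
0 122 model (np.float64(232.25), np.float64(253.75)) img (np.int64(232), np.int64(253))
0 125 model (np.float64(232.5), np.float64(253.75)) img (np.int64(232), np.int64(253))
0 128 model (np.float64(232.75), np.float64(254.0)) img (np.int64(233), np.int64(253))
0 130 model (np.float64(233.0), np.float64(253.75)) img (np.int64(233), np.int64(253))
-0.0025 116 model (np.float64(230.75), np.float64(252.25)) img (np.int64(231), np.int64(253))
-0.0025 119 model (np.float64(231.0), np.float64(252.5)) img (np.int64(232), np.int64(253))
-0.0025 122 model (np.float64(231.25), np.float64(252.75)) img (np.int64(232), np.int64(253))
-0.0025 125 model (np.float64(231.5), np.float64(253.0)) img (np.int64(232), np.int64(253))
-0.0025 128 model (np.float64(232.0), np.float64(253.25)) img (np.int64(233), np.int64(253))
-0.0025 130 model (np.float64(232.0), np.float64(253.0)) img (np.int64(233), np.int64(253))
[111, 109, 107, 110, 114, 114, 113, 110, 110, 76, 29, 31, 28, 39, 31, 24, 33, 24, 32, 32, 24, 33, 23, 37, 45, 34, 26, 21, 35, 24, 29, 98, 110, 105, 108, 101, 100, 107, 107, 105]
[110, 110, 111, 118, 115, 111, 102, 103, 92, 106, 68, 30, 23, 27, 28, 37, 31, 26, 28, 21, 21, 24, 26, 31, 22, 32, 30, 23, 21, 29, 42, 76, 100, 73, 111, 119, 112, 117, 113, 87]
col z: [np.uint8(39), np.uint8(46), np.uint8(31), np.uint8(22), np.uint8(28), np.uint8(29), np.uint8(30), np.uint8(29), np.uint8(28), np.uint8(33), np.uint8(28), np.uint8(26), np.uint8(19), np.uint8(47), np.uint8(120), np.uint8(68), np.uint8(47), np.uint8(54), np.uint8(39), np.uint8(43)] model bottom row 133.25
```

Run:
```python
import pickle
from h import *
a,b=pickle.load(open("f8.pkl","rb"))
P=unproj(a,[[c/4+85-.5,r/4+200-.5] for c,r in((82,45),(302,55),(277,330),(48,320))],.012)*1000
print(np.round(P,1),P.mean(0)); 
for i,j in((3,0),(2,1)): d=P[j]-P[i];print("x-edge",np.arctan2(d[1],d[0]),np.hypot(*d[:2]))
for i,j in((0,1),(3,2)): d=P[i]-P[j];print("y-edge",np.arctan2(d[1],d[0])-np.pi/2,np.hypot(*d[:2]))
# white plate silhouette in the side picture
Q=unproj(b,[[(c-400)/4+200-.5,r/4+90-.5] for c,r in((480,180),(660,163),(680,267),(487,280))],.012)*1000
print(np.round(Q,1))
m=masks_of
# hough-free edge fit of top plate: right edge & bottom/top rows by brightness/saturation
h=cv2.cvtColor(a["pixels"],cv2.COLOR_RGB2HSV); m=((h[:,:,1]<70)&(h[:,:,2]>75)).astype(np.uint8)
def line(pts): 
    vx,vy,x,y=cv2.fitLine(np.array(pts,np.float32),cv2.DIST_HUBER,0,.01,.01).ravel();return np.array([x,y]),np.array([vx,vy])
R=[];
for r in range(220,277):
    x=np.nonzero(m[r,140:165])[0]; 
    if len(x): R.append((x.max()+141,r+.5))
Bt=[];T=[]
for c in range(112,150):
    y=np.nonzero(m[262:290,c])[0]; y and 0 if False else None
    if len(y): Bt.append((c+.5,y.max()+263))
for c in range(108,155):
    y=np.nonzero(m[205:222,c])[0]
    if len(y): T.append((c+.5,y.min()+205))
for n,L,ang in(("right",R,0),("bottom",Bt,np.pi/2),("top",T,np.pi/2)):
    p,v=line(L); W=unproj(a,[p-20*v-.5,p+20*v-.5],.012)*1000; d=W[1]-W[0]
    print(n,len(L),"angle mod pi",(np.arctan2(d[1],d[0])-ang+np.pi/2)%np.pi-np.pi/2,"pts",np.round(W[:,:2],1).tolist())
```

```text
[[558.  304.7  12. ]
 [553.1 184.9  12. ]
 [404.5 190.4  12. ]
 [409.6 311.3  12. ]] [481.30903736 247.81367252  12.        ]
x-edge -0.044620351744674824 148.55716177992903
x-edge -0.037249221258912224 148.69653118569704
y-edge -0.04123413890343164 119.93851851048115
y-edge -0.04238290963213576 121.03418544341761
[[411.3 304.2  12. ]
 [556.3 301.6  12. ]
 [554.9 181.4  12. ]
 [407.  190.7  12. ]]
right 57 angle mod pi -0.04381597455177544 pts [[434.2, 187.3], [520.2, 183.5]]
bottom 38 angle mod pi -0.05621915189714333 pts [[408.5, 289.1], [403.7, 204.7]]
top 47 angle mod pi -0.04007713655821199 pts [[558.7, 283.9], [555.2, 196.8]]
```

Call:
{"op": "play_rows", "data": {"series": [{"fingers": 1,"dx": 2,"dy": -2.4,"dz": -28,"turn": 0.002}]}}

```text
clock: 19.58
position: [0.4904, 0.2467, 0.0822]
ee_rot: [0.01, 0.722, 0.691, 0.006]
contact_force: [0.6, 0.9, -2.3]
width: 0.0429
```

```bash
python3 w.py 2
```

```text
pos [490.4 246.7  82.2] yaw x 1.527 toolz [ 0.0234 -0.0061 -0.9997] F [ 0.6  0.9 -2.3] w 42.9 t 19.5833 q [ 0.35  0.37  1.81 -0.02  0.95 -1.17]
pos [483.9 243.2  75.2] yaw x 1.5254 toolz [ 0.0054 -0.0129 -0.9999] F [-1.5 -0.7 -3.3] w 42.9 t 19.6833 q [ 0.35  0.37  1.82 -0.02  0.95 -1.17]
```

Call:
{"op": "play_rows", "data": {"series": [{"fingers": 1,"dx": 1.5,"dy": 0,"dz": -16,"turn": 0}]}}

```text
clock: 19.77
position: [0.4869, 0.2427, 0.0607]
ee_rot: [0.007, 0.723, 0.69, -0.001]
contact_force: [0.7, 1.3, -2.6]
width: 0.0433
```

```bash
python3 w.py 2
```

```text
pos [486.9 242.7  60.7] yaw x 1.5242 toolz [ 0.0087 -0.012  -0.9999] F [ 0.7  1.3 -2.6] w 43.3 t 19.7667 q [ 0.34  0.39  1.83 -0.02  0.91 -1.17]
pos [483.5 241.3  57.3] yaw x 1.524 toolz [-4.000e-04 -1.540e-02 -9.999e-01] F [-1.3 -0.4 -2.8] w 43.5 t 19.8667 q [ 0.34  0.4   1.84 -0.02  0.91 -1.17]
```

Call:
{"op": "play_rows", "data": {"series": [{"fingers": 1,"dx": 2,"dy": 7.4,"dz": 2,"turn": 0.004}]}}

```text
clock: 19.95
position: [0.4846, 0.247, 0.0591]
ee_rot: [0.005, 0.723, 0.691, -0.007]
contact_force: [0.6, -0.6, -2.7]
width: 0.0433
```

```bash
python3 w.py 2
```

```text
pos [484.6 247.   59.1] yaw x 1.5263 toolz [-0.0035 -0.0172 -0.9998] F [ 0.6 -0.6 -2.7] w 43.3 t 19.95 q [ 0.35  0.4   1.82 -0.02  0.93 -1.16]
pos [486.8 249.3  60.3] yaw x 1.5275 toolz [ 0.0016 -0.0143 -0.9999] F [ 0.9  0.  -2.2] w 43.3 t 20.05 q [ 0.36  0.4   1.82 -0.02  0.92 -1.16]
```

Call:
{"op": "play_rows", "data": {"series": [{"fingers": 1,"dx": -0.5,"dy": 0.3,"dz": -5,"turn": 0}]}}

```text
clock: 20.13
position: [0.4878, 0.2502, 0.057]
ee_rot: [0.006, 0.722, 0.692, -0.003]
contact_force: [0.9, -0.1, -2.6]
width: 0.0434
```

```bash
python3 w.py 2
```

```text
pos [487.8 250.2  57. ] yaw x 1.5276 toolz [ 0.0051 -0.013  -0.9999] F [ 0.9 -0.1 -2.6] w 43.4 t 20.1333 q [ 0.36  0.4   1.82 -0.02  0.91 -1.16]
pos [486.5 249.8  55.6] yaw x 1.5277 toolz [ 0.0022 -0.014  -0.9999] F [-0.  -0.5 -2.4] w 43.1 t 20.2333 q [ 0.36  0.41  1.83 -0.02  0.91 -1.16]
```

Call:
{"op": "play_rows", "data": {"series": [{"fingers": 1,"dx": 0,"dy": 0.3,"dz": -3,"turn": 0}]}}

```text
clock: 20.32
position: [0.4868, 0.2503, 0.0533]
ee_rot: [0.006, 0.722, 0.692, -0.003]
contact_force: [0.5, -0.2, -2.9]
width: 0.0431
```

```bash
python3 w.py 1
```

```text
pos [486.8 250.3  53.3] yaw x 1.5279 toolz [ 0.0036 -0.0137 -0.9999] F [ 0.5 -0.2 -2.9] w 43.1 t 20.3167 q [ 0.36  0.41  1.83 -0.02  0.91 -1.16]
pos [486.4 250.2  52.5] yaw x 1.5278 toolz [ 0.0024 -0.014  -0.9999] F [-0.9  0.9 -2.3] w 43.4 t 20.3667 q [ 0.36  0.41  1.83 -0.02  0.91 -1.16]
```

Call:
{"op": "play_rows", "data": {"series": [{"fingers": 1,"dx": -0.5,"dy": -0.8,"dz": -2.5,"turn": 0}]}}

```text
clock: 20.45
position: [0.4862, 0.2497, 0.0503]
ee_rot: [0.006, 0.722, 0.692, -0.003]
contact_force: [-0.3, -0.4, -2.5]
width: 0.0429
```

```bash
python3 w.py 2
```

```text
pos [486.2 249.7  50.3] yaw x 1.5281 toolz [ 0.0034 -0.0136 -0.9999] F [-0.3 -0.4 -2.5] w 42.9 t 20.45 q [ 0.36  0.41  1.83 -0.02  0.9  -1.16]
pos [485.3 249.2  49.6] yaw x 1.528 toolz [ 0.0014 -0.0144 -0.9999] F [-0.2 -0.4 -2.7] w 43.6 t 20.55 q [ 0.36  0.41  1.83 -0.02  0.9  -1.16]
```

Call:
{"op": "play_rows", "data": {"series": [{"fingers": 1,"dx": 0,"dy": -0.2,"dz": -2.5,"turn": 0}]}}

```text
clock: 20.63
position: [0.4856, 0.2491, 0.0474]
ee_rot: [0.006, 0.722, 0.692, -0.004]
contact_force: [0.4, 0.1, -2.0]
width: 0.0433
```

```bash
python3 w.py 2
```

```text
pos [485.6 249.1  47.4] yaw x 1.528 toolz [ 0.0023 -0.0141 -0.9999] F [ 0.4  0.1 -2. ] w 43.3 t 20.6333 q [ 0.36  0.42  1.84 -0.02  0.89 -1.16]
pos [485.  248.9  46.7] yaw x 1.5279 toolz [ 6.000e-04 -1.470e-02 -9.999e-01] F [ 0.8  0.3 -2.9] w 43.1 t 20.7333 q [ 0.36  0.42  1.84 -0.02  0.89 -1.16]
```

Call:
{"op": "play_rows", "data": {"series": [{"fingers": 1,"dx": 0.3,"dy": 0,"dz": -2.5,"turn": 0}]}}

```text
clock: 20.82
position: [0.4856, 0.249, 0.0444]
ee_rot: [0.006, 0.722, 0.692, -0.004]
contact_force: [0.9, 0.4, -2.1]
width: 0.0431
```

```bash
python3 w.py 2
```

```text
pos [485.6 249.   44.4] yaw x 1.5279 toolz [ 0.0013 -0.0144 -0.9999] F [ 0.9  0.4 -2.1] w 43.1 t 20.8167 q [ 0.36  0.42  1.84 -0.02  0.89 -1.16]
pos [485.2 248.8  43.9] yaw x 1.5278 toolz [ 1.000e-04 -1.470e-02 -9.999e-01] F [ 0.2  0.1 -3.1] w 43.2 t 20.9167 q [ 0.36  0.42  1.84 -0.02  0.89 -1.16]
```

Call:
{"op": "play_rows", "data": {"series": [{"fingers": 1,"dx": 0.3,"dy": 0,"dz": -2,"turn": 0}]}}

```text
clock: 21.0
position: [0.4857, 0.2489, 0.042]
ee_rot: [0.005, 0.722, 0.692, -0.005]
contact_force: [-0.2, -0.3, -2.5]
width: 0.0434
```

```bash
python3 w.py 2
```

```text
pos [485.7 248.9  42. ] yaw x 1.5278 toolz [ 6.000e-04 -1.450e-02 -9.999e-01] F [-0.2 -0.3 -2.5] w 43.4 t 21.0 q [ 0.36  0.42  1.84 -0.02  0.88 -1.16]
pos [485.4 248.8  41.5] yaw x 1.5277 toolz [-3.000e-04 -1.480e-02 -9.999e-01] F [-0.9  0.4 -2.8] w 43.2 t 21.1 q [ 0.36  0.42  1.84 -0.02  0.88 -1.16]
```

Call:
{"op": "play_rows", "data": {"series": [{"fingers": 1,"dx": 0,"dy": 0,"dz": -1.5,"turn": 0}]}}

```text
clock: 21.18
position: [0.4855, 0.2489, 0.0412]
ee_rot: [0.005, 0.722, 0.692, -0.005]
contact_force: [-5.7, -2.6, 20.4]
width: 0.0432
```

```bash
python3 w.py 1
```

```text
pos [485.5 248.9  41.2] yaw x 1.5278 toolz [-1.000e-04 -1.480e-02 -9.999e-01] F [-5.7 -2.6 20.4] w 43.2 t 21.1833 q [ 0.36  0.42  1.84 -0.02  0.88 -1.16]
pos [485.5 248.9  41.3] yaw x 1.5278 toolz [ 1.000e-04 -1.470e-02 -9.999e-01] F [-2.8 -0.5  5.6] w 43.5 t 21.2333 q [ 0.36  0.42  1.84 -0.02  0.88 -1.16]
```

Call:
{"op": "play_rows", "data": {"series": [{"fingers": 1,"dx": 0,"dy": 0,"dz": -1,"turn": 0},{"fingers": 1,"dx": 0,"dy": 0,"dz": -1,"turn": 0},{"fingers": -1,"dx": 0,"dy": 0,"dz": 0,"turn": 0},{"fingers": -1,"dx": 0,"dy": 0,"dz": 0,"turn": 0},{"fingers": -1,"dx": 0,"dy": 0,"dz": 0,"turn": 0},{"fingers": -1,"dx": 0,"dy": 0,"dz": 0,"turn": 0},{"fingers": -1,"dx": 0,"dy": 0,"dz": 0,"turn": 0}]}}

```text
clock: 21.82
position: [0.4871, 0.2493, 0.0421]
ee_rot: [0.006, 0.722, 0.692, -0.003]
contact_force: [0.1, -1.3, 0.5]
width: 0.0856
```

```bash
python3 w.py 1
```

```text
pos [487.1 249.3  42.1] yaw x 1.528 toolz [ 0.0047 -0.0133 -0.9999] F [ 0.1 -1.3  0.5] w 85.6 t 21.8167 q [ 0.36  0.42  1.84 -0.02  0.88 -1.16]
pos [487.1 249.3  42. ] yaw x 1.528 toolz [ 0.0046 -0.0133 -0.9999] F [-0.1  0.8 -0.1] w 85.4 t 21.8667 q [ 0.36  0.42  1.84 -0.02  0.88 -1.16]
```

Call:
{"op": "play_rows", "data": {"series": [{"fingers": -1,"dx": 0,"dy": 0,"dz": 30,"turn": 0}]}}

```text
clock: 21.95
position: [0.4833, 0.2478, 0.0676]
ee_rot: [0.004, 0.722, 0.692, -0.008]
contact_force: [-0.5, -0.0, -0.9]
width: 0.0853
```

```bash
python3 w.py 2
```

```text
pos [483.3 247.8  67.6] yaw x 1.5279 toolz [-0.0061 -0.0172 -0.9998] F [-0.5 -0.  -0.9] w 85.3 t 21.95 q [ 0.35  0.39  1.81 -0.02  0.95 -1.16]
pos [489.6 250.3  74.9] yaw x 1.528 toolz [ 0.0108 -0.011  -0.9999] F [ 0.8 -0.8  1. ] w 85.1 t 22.05 q [ 0.36  0.38  1.8  -0.02  0.95 -1.16]
```

Call:
{"op": "play_rows", "data": {"series": [{"fingers": -1,"dx": 0,"dy": 0,"dz": 40,"turn": 0},{"fingers": -1,"dx": 0,"dy": 0,"dz": 40,"turn": 0},{"fingers": -1,"dx": 0,"dy": 0,"dz": 40,"turn": 0},{"fingers": -1,"dx": -30,"dy": 20,"dz": 20,"turn": 0},{"fingers": -1,"dx": -30,"dy": 25,"dz": 0,"turn": 0},{"fingers": -1,"dx": -30,"dy": 25,"dz": 0,"turn": 0},{"fingers": -1,"dx": -30,"dy": 25,"dz": 0,"turn": 0},{"fingers": -1,"dx": -30,"dy": 25,"dz": 0,"turn": 0},{"fingers": -1,"dx": -30,"dy": 25,"dz": 0,"turn": 0},{"fingers": -1,"dx": -30,"dy": 25,"dz": 0,"turn": 0},{"fingers": -1,"dx": -20,"dy": 25,"dz": 0,"turn": 0},{"fingers": -1,"dx": -20,"dy": 25,"dz": 0,"turn": 0}]}}

```text
clock: 23.05
position: [0.2339, 0.4728, 0.2193]
ee_rot: [0.009, 0.727, 0.687, 0.004]
contact_force: [0.2, 0.3, -0.2]
width: 0.0856
```

Run:
```python
from h import *
from fit import *
b=get_image("side"); a=get_image("top")
exec(open('st.py').read())
A=cv2.resize(a["pixels"][200:290,90:180],None,fx=4.2,fy=4.2,interpolation=2)
B=cv2.resize(b["pixels"][100:190,195:290],None,fx=4.2,fy=4.2,interpolation=2)
cv2.imwrite("pics/fin.png",np.hstack([A,B])[:,:,::-1])
for n,im,bx in(("top",a,(105,220,150,270)),("side",b,(228,118,262,155))):
    h=cv2.cvtColor(im["pixels"],cv2.COLOR_RGB2HSV); m=cv2.inRange(h,(4,150,70),(18,255,255)); k=np.zeros_like(m);k[bx[1]:bx[3],bx[0]:bx[2]]=1
    ys,xs=np.nonzero(m*k)
    if len(xs)>8:
        (cx,cy),ax,_=cv2.fitEllipse(cv2.convexHull(np.c_[xs,ys].astype(np.float32)))
        print(n,"ring",len(xs),cx,cy,ax,np.round(unproj(im,[[cx,cy]],.058)*1000,1))
```

```text
pos [232.3 475.1 219. ] yaw x 1.5187 toolz [ 0.0166 -0.0052 -0.9998] F [ 0.  -0.4  0.1] w 85.7 t 23.15 q [ 1.    0.22  1.64 -0.02  1.27 -0.52]
top ring 145 121.17875671386719 243.554931640625 (17.511688232421875, 18.5883731842041) [[481.7 248.   58. ]]
side ring 47 243.41744995117188 133.27186584472656 (8.092679023742676, 11.713371276855469) [[484.1 246.9  58. ]]
```

View pics/fin.png

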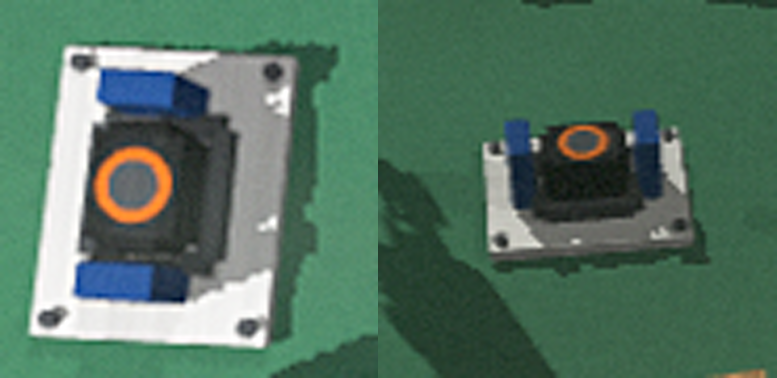

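The final crop shows the shell in the pocket between the blue blocks, ring up: ring at (132,185) in the top view and (583,142) in the side view, level and with its top below the block tops. The ring's position at seated height agrees with the fixture centre in both cameras to within about 1.5 mm. The arm is clear, so I'm handing in.

Run:
```python
from h import *
a=get_image("top")
o=cv2.resize(cv2.imread("pics/top0.png"),(560,420),interpolation=cv2.INTER_AREA)[:,:,::-1].astype(int)
for n,b in(("silver shells",(330,225,385,255)),("driver",(238,255,252,358)),("barrels/bottle",(155,95,280,150)),("jar",(318,120,350,155)),("pad",(218,198,272,252))):
    d=np.abs(a["pixels"][b[1]:b[3],b[0]:b[2]].astype(int)-o[b[1]:b[3],b[0]:b[2]]).max(2); print(n,round((d>60).mean(),3))
print(sign_off())
```

```text
silver shells 0.001
driver 0.051
barrels/bottle 0.0
jar 0.0
pad 0.12
the job is handed in; nothing more can be done
None
```

The black shell with the orange ring is seated in the fixture pocket, ring up, and I handed the job in at about 23 s of the 58 s allowed.

**What I did:** I took the shell from the right tray lane by its end faces and stood it on the cork pad, feeling contact before letting go. I turned the gripper 90° and took it again by its long sides. Then I lowered it in small steps until it touched the pocket floor, pressed lightly, released and backed away.

**Last checks:**
- **Seating depth:** the floor contact came at a tool height of 41.2 mm, where 41 mm was expected, and there was no contact with the rims on the way down. The highest reading I saw at contact was about 22 N, against the 120 N limit.
- **Position:** the seated ring lies within about 1.5 mm of the fixture centre in both cameras. The pictures show it level between the blue blocks.
- **Bystanders:** the silver-ringed shells, barrels, bottle and jar show no change from the first picture. The driver area (5% of pixels) and the pad area (12%) do differ. I put that down to the arm's moved shadow but did not confirm it.

**Disagreements:**
- **Cameras:** the two cameras differ by about 2 mm in x.
- **Fixture angle:** my estimates ran from -0.035 to -0.074 rad, not counting one partly hidden fit. I used -0.043, from the plate edges.
- **Tool tilt:** the tool drifted up to about 4° off vertical while moving. I had brought it back below 1° for both grips and the seating.

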